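Close the tube canisters and slide them into their colour docks

TASK

First put on every tube canister the lid of its own colour, well seated, while the canisters are still out on the bench. Only when all are closed, slide each one along the bench, without ever lifting or tipping it, into the dock of its colour until it is home against the stop, and leave it there closed. A lid without a canister is not needed; do not disturb the other things on the bench.

Things in the scene. Friction and masses are not known exactly. Their poses are not given: they have to be found in the camera images.
- can_red: open round tube canister, white with a red collar round its rim and a red insert holding microtubes; may be absent. Outer diameter 64 mm, height 34 mm, mouth 54 mm wide, inside free to 10 mm below the rim, 0.2 to 0.45 kg, upright; its smooth underside slides with 1 to 4 N. Origin: centre of its underside; z up
- lid_red: red lid, 50 g, always present. From below: white plug 49 mm across, 8 mm deep; red flange 70 mm across, 5 mm thick; round red knob 22 mm across, 24 mm tall. Origin: centre of the plug's underside; z up. Seated, the flange rests on the rim, origin 26 mm above the canister's; it just sits (2 mm play), yet the knob drags a closed canister along; pressed down it sticks
- dock_red: fixed U-shaped red dock, open to its -x (roughly towards the robot), no step in its floor. Black side walls with red tops, 22 mm high, 8 mm thick, x = -41 to +39 mm, inner faces at y = -36 and +36 mm; red stop block 30 mm high, face at x = +32 mm. Origin: on the bench, where a canister's origin comes when it is central and touches the stop
- can_green: open round tube canister, white with a green collar round its rim and a green insert holding microtubes; may be absent. Outer diameter 64 mm, height 34 mm, mouth 54 mm wide, inside free to 10 mm below the rim, 0.2 to 0.45 kg, upright; its smooth underside slides with 1 to 4 N. Origin: centre of its underside; z up
- lid_green: green lid, 50 g, always present. From below: white plug 49 mm across, 8 mm deep; green flange 70 mm across, 5 mm thick; round green knob 22 mm across, 24 mm tall. Origin: centre of the plug's underside; z up. Seated, the flange rests on the rim, origin 26 mm above the canister's; it just sits (2 mm play), yet the knob drags a closed canister along; pressed down it sticks
- dock_green: fixed U-shaped green dock, open to its -x (roughly towards the robot), no step in its floor. Black side walls with green tops, 22 mm high, 8 mm thick, x = -41 to +39 mm, inner faces at y = -36 and +36 mm; green stop block 30 mm high, face at x = +32 mm. Origin: on the bench, where a canister's origin comes when it is central and touches the stop
- can_blue: open round tube canister, white with a blue collar round its rim and a blue insert holding microtubes; may be absent. Outer diameter 64 mm, height 34 mm, mouth 54 mm wide, inside free to 10 mm below the rim, 0.2 to 0.45 kg, upright; its smooth underside slides with 1 to 4 N. Origin: centre of its underside; z up
- lid_blue: blue lid, 50 g, always present. From below: white plug 49 mm across, 8 mm deep; blue flange 70 mm across, 5 mm thick; round blue knob 22 mm across, 24 mm tall. Origin: centre of the plug's underside; z up. Seated, the flange rests on the rim, origin 26 mm above the canister's; it just sits (2 mm play), yet the knob drags a closed canister along; pressed down it sticks
- dock_blue: fixed U-shaped blue dock, open to its -x (roughly towards the robot), no step in its floor. Black side walls with blue tops, 22 mm high, 8 mm thick, x = -41 to +39 mm, inner faces at y = -36 and +36 mm; blue stop block 30 mm high, face at x = +32 mm. Origin: on the bench, where a canister's origin comes when it is central and touches the stop
- can_yellow: open round tube canister, white with a yellow collar round its rim and a yellow insert holding microtubes; may be absent. Outer diameter 64 mm, height 34 mm, mouth 54 mm wide, inside free to 10 mm below the rim, 0.2 to 0.45 kg, upright; its smooth underside slides with 1 to 4 N. Origin: centre of its underside; z up
- lid_yellow: yellow lid, 50 g, always present. From below: white plug 49 mm across, 8 mm deep; yellow flange 70 mm across, 5 mm thick; round yellow knob 22 mm across, 24 mm tall. Origin: centre of the plug's underside; z up. Seated, the flange rests on the rim, origin 26 mm above the canister's; it just sits (2 mm play), yet the knob drags a closed canister along; pressed down it sticks
- dock_yellow: fixed U-shaped yellow dock, open to its -x (roughly towards the robot), no step in its floor. Black side walls with yellow tops, 22 mm high, 8 mm thick, x = -41 to +39 mm, inner faces at y = -36 and +36 mm; yellow stop block 30 mm high, face at x = +32 mm. Origin: on the bench, where a canister's origin comes when it is central and touches the stop
- pipette: grey hand pipette lying on the bench beyond the docks, 255 mm long, 26 mm high, along its own x; bystander; origin in the middle of its grip (underside)
- marker: marker pen lying on the bench, 110 mm long along its own x, 13 mm thick; bystander; origin at its middle (underside)
- tube_rack: yellow tube rack, 70 x 150 x 22 mm with tubes up to 34 mm; bystander; origin at its middle (underside)
- tip_box: pale blue box of pipette tips, 85 x 120 mm, 70 mm high; bystander; origin at its middle (underside)
- reagent_bottle: small amber bottle, 44 mm across, 75 mm tall; bystander; origin at its middle (underside)
- beaker: glass beaker, 66 mm across, 75 mm tall, beyond the docks; bystander; origin at its middle (underside)
- vial: small amber vial, 22 mm across, 35 mm tall, between the two middle docks; bystander; origin at its middle (underside)
Not all that is in view belongs to the job. What is shaped like the lid_yellow but purple is not meant.

How it is judged:
By the outcome, as a careful person would: the job done as asked, in the order asked, and still so for the second after the job is handed in, with the robot touching nothing.
Of can_red, can_green, can_blue, can_yellow only 3 to 4 are there at a start; the rules pass over those that are not, and their reading is None.
At some moment in a run one of can_red, can_green, can_blue, can_yellow may be knocked a few centimetres aside while the robot is not near it.
Once in a run the grip may slacken for a moment while it holds something.
It also fails if it takes over 210 s, if anything falls off the work surface, if the arm or the gripper's body presses on something with over 40 N, if the wrist force passes 120 N, or if a joint passes its speed limit or range.

ROBOT

A 6-joint arm with a two-finger parallel gripper is mounted at the origin on the work surface. World frame = base frame: x ahead of the robot, y to its left, z up, the work surface at z = 0. Lengths are in m, angles in degrees, forces in N, time in s.
With the tool pointing down it reaches from about 0.3 to 0.75 m from the base axis. Payload 8.5 kg.
Tool frame: the origin (TCP) lies midway between the tips of the shut fingers; the grasp point (between the pads) lies 19 mm behind it (env.grasp_offset is the distance from the TCP to the grasp point, in m); z points along the fingers, y is the line along which they close (so a half turn about z gives the same grasp; the last joint's range is limited). The gripper opens to 85 mm and grips with 20 to 120 N. Pads are 22 mm wide; open, the fingers measure 114 mm over their backs; the gripper's body (76 mm by 85 mm) begins 54 mm behind the grasp point. The pads swing forward as they close: fully open they stand 13 mm farther back than shut.
Start: joints at [-83.383, 21.807, 74.336, -0, 83.858, -12.336], TCP at [0.179, -0.52, 0.231] pointing down, gripper open.
Joint ranges: [-178.18, 178.18], [-50.72, 133.34], [12.68, 142.11], [-81.47, 261.47], [9.98, 163.14], [-165.26, 165.26]. Speed limits (degrees/s): [136.94, 136.94, 180, 180, 180, 180].

INTERFACE

Orientations are given as a 3x3 rotation matrix whose columns are the frame's x, y, z axes.
In Python, from rig import env gives the robot as it stands.
- The arm moves only by the tool servo_tool, never from a script. Its argument "deltas" is text: rows parted by semicolons, each of 7 numbers parted by spaces: the opening, from 0 (shut) to 1 (fully open), then the shift along the tool's x, y, z in mm, then the turn, a rotation vector about the tool's x, y, z in rad. A call has 1 to 8 rows; each row shifts and turns the commanded pose from where the row before left it, along the tool's axes as they then stand; what a row does not reach is not made up. A row lasts 1/12 s, in which the tool goes at most 41.7 mm and 7.16 degrees, less where a joint would pass 70% of its speed; a pose out of reach is approached as far as the arm can. A call is refused whole if a number of a shift passes 41.7 or a number of a turn 0.125, either way. A call with a gripper value outside its range is refused whole. The fingers move at their own pace and stop on an object; "newtons" is the grip in N (left out, the last holds). Time passes only in rows, so rows that do not move let the fingers close. It gives the time, the measured TCP pose, the force, the opening and the grip force at its end, in the units of the state.
- env.observe(): the state, without advancing time (a new reading comes with each control period).
- env.get_image(name): name is "scene" or "top" or "wrist"; returns a dict with "img" (480x640x3 uint8, red, green, blue), "depth" (480x640 float32, m along the optical axis (not along the pixel's ray), 0 where there is no reading), "camera_matrix" (3x3 intrinsics, pixels), "D" ([k1, k2, p1, p2, k3] as OpenCV has them; the pictures are not rectified), "world_to_cam" (4x4, takes a point from world to camera coordinates). Camera axes: x right, y down, z forward; pixel columns grow to the right and rows downward; lengths in m; the calibration is good to about 2 mm. A picture is of the moment at which its call begins.
- env.close_job(): hands the job in; it is judged then, once.
Trained networks look in a picture, given as the dict that the camera call returned (one of the last four; its "shot" number tells which), for a name from the list of things; names that differ only in an ending like _2 or _b are one class to them, and where a whole thing is asked for, a point or a joint stands for the part that bears it (a point fixed in the world has none). Each returns a list of dicts, best first, with "conf" (0 to 1); they miss things now and then, are a little off and sometimes report something else, mostly with a low value. They report only what shows in the picture. A call takes as long as a camera call. They do not tell look-alikes from the thing itself.
- env.spot_in(name, picture): "bbox" ([centre column, centre row, width, height] in pixels, round what is visible of it).
- env.spot_point(name, picture): "uv" ([column, row] in pixels: a listed point, or the origin of a listed thing).
The state is a dict: "time_s": time; "q": joint angles; "qvel": joint speeds; "joint_efforts": joint torques, N m; "position": TCP position; "tool_rot": TCP orientation; "ft_force": force on the tool from outside, world axes, zero at the start; "wrist_torque": the same for the moment, N m; "grip_width": finger opening in m; "gripper_force": force on a finger pad.
Only numpy, scipy, OpenCV 4.12 (cv2) and the standard library are available. Lean on these libraries where they do the work, as an engineer would, in place of code of your own. Each camera call takes 0.05 s, during which the arm holds its last target. There are 200 camera calls.

## Working session

There is one attempt and no reset: what is moved stays moved. The work goes in short steps, Python scripts to look and compute and a tool call to move; the robot and the scene stay as the last step left them, time stands still between calls to the robot, and variables do not carry over. Pictures are saved under pics/ and viewed, at most 14 in all, crops included, and the job is handed in when it is done.

Besides the shell and the picture viewer there is one more tool, called after "Call:" as a command line: name --argument value ..., lists and objects as JSON in quotes. servo_tool: Moves the arm, as the interface text tells. Its arguments: {"type":"object","properties":{"deltas":{"type":"string"},"newtons":{"type":"number"}},"required":["deltas"]}

```bash
ls; mkdir -p pics; cat > h.py <<'E'
import numpy as np, cv2, sys
from rig import env
def world(p):
    """per-pixel world xyz map"""
    d=p["depth"]; K=np.array(p["camera_matrix"]); D=np.array(p["D"],float)
    h,w=d.shape; u,v=np.meshgrid(np.arange(w),np.arange(h))
    n=cv2.undistortPoints(np.stack([u,v],-1).reshape(-1,1,2).astype(np.float64),K,D).reshape(h,w,2)
    c=np.dstack([n*d[...,None],d]); T=np.linalg.inv(np.array(p["world_to_cam"]))
    W=c@T[:3,:3].T+T[:3,3]; W[d<=0]=np.nan
    return W
HUE={'red':(174,7),'green':(45,85),'blue':(98,128),'yellow':(20,34),'purple':(129,165)}
def mask(img,c,s=110,vmin=60):
    H=cv2.cvtColor(img,cv2.COLOR_RGB2HSV); a,b=HUE[c]; h=H[...,0]
    m=((h>=a)&(h<=b)) if a<b else ((h>=a)|(h<=b))
    return (m&(H[...,1]>s)&(H[...,2]>vmin)).astype(np.uint8)
def blobs(p,c,zmin=-.005,zmax=.09,amin=40):
    W=world(p); m=mask(p["img"],c); z=W[...,2]; m[~((z>zmin)&(z<zmax))]=0
    n,l,st,ce=cv2.connectedComponentsWithStats(m); out=[]
    for i in range(1,n):
        if st[i,4]<amin: continue
        P=W[l==i]; zs=P[:,2]
        out.append((ce[i].round(0),st[i,4],P.mean(0).round(3),P.min(0).round(3),P.max(0).round(3)))
    return out
def save(p,n): cv2.imwrite(f'pics/{n}.png',cv2.cvtColor(p["img"],cv2.COLOR_RGB2BGR))
E
python3 - <<'E'
from h import *
o=env.observe(); print({k:np.round(v,3) for k,v in o.items()}); print(env.grasp_offset)
for n in("top","scene"):
    p=env.get_image(n); save(p,n+"0")
    if n=="top":
        for c in HUE:
            print(c)
            for b in blobs(p,c): print(*b)
E
```

```text
pics
{'time_s': np.float64(0.0), 'q': array([-83.385,  21.843,  74.385,  -0.   ,  83.859, -12.335]), 'qvel': array([-0.023,  0.058,  0.063,  0.027,  0.054, -0.027]), 'joint_efforts': array([ 1.0000e-03, -4.4846e+01, -2.3127e+01, -0.0000e+00,  5.0000e-03,
        0.0000e+00]), 'position': array([ 0.179, -0.52 ,  0.231]), 'tool_rot': array([[ 0.946,  0.325, -0.   ],
       [ 0.325, -0.946,  0.002],
       [ 0.   , -0.001, -1.   ]]), 'ft_force': array([-0.407, -0.337,  0.176]), 'wrist_torque': array([-0.037,  0.017, -0.008]), 'gripper_force': np.float64(0.0), 'grip_width': np.float64(0.085)}
0.0187
red
[352. 198.] 987 [ 0.639 -0.09   0.008] [ 0.59  -0.138 -0.005] [ 0.685 -0.04   0.035]
[625. 230.] 982 [ 0.528 -0.766  0.047] [ 0.441 -0.802  0.018] [ 0.619 -0.745  0.082]
[403. 271.] 578 [ 0.445 -0.213  0.014] [ 0.412 -0.247 -0.004] [ 0.482 -0.18   0.041]
[171. 271.] 213 [0.463 0.374 0.012] [0.439 0.351 0.007] [0.488 0.398 0.025]
green
[613. 144.] 1258 [ 0.75  -0.763  0.048] [ 0.703 -0.836  0.039] [ 0.8   -0.694  0.056]
[281. 197.] 799 [0.648 0.092 0.006] [ 0.603  0.052 -0.005] [0.691 0.13
[... 862 characters left out ...]
.447 -0.484  0.078]
[436. 299.] 578 [ 0.373 -0.291  0.014] [ 0.34  -0.325 -0.004] [ 0.407 -0.258  0.043]
yellow
[222. 197.] 941 [0.651 0.245 0.008] [ 0.603  0.196 -0.005] [0.697 0.292 0.035]
[495. 197.] 1273 [ 0.628 -0.457  0.02 ] [ 0.589 -0.537  0.006] [ 0.667 -0.382  0.032]
[352. 268.] 577 [ 0.455 -0.085  0.013] [ 0.423 -0.117 -0.005] [ 0.49  -0.051  0.042]
[292. 268.] 232 [0.46  0.066 0.012] [0.435 0.042 0.004] [0.484 0.09  0.02 ]
[601. 325.] 1416 [ 0.297 -0.677  0.049] [ 0.198 -0.689  0.   ] [ 0.394 -0.665  0.09 ]
purple
[349. 317.] 562 [ 0.333 -0.072  0.014] [ 0.302 -0.104  0.003] [ 0.366 -0.04   0.041]
[389. 326.] 327 [ 0.308 -0.17   0.015] [ 0.287 -0.208  0.003] [ 0.329 -0.142  0.041]
```

View pics/top0.png

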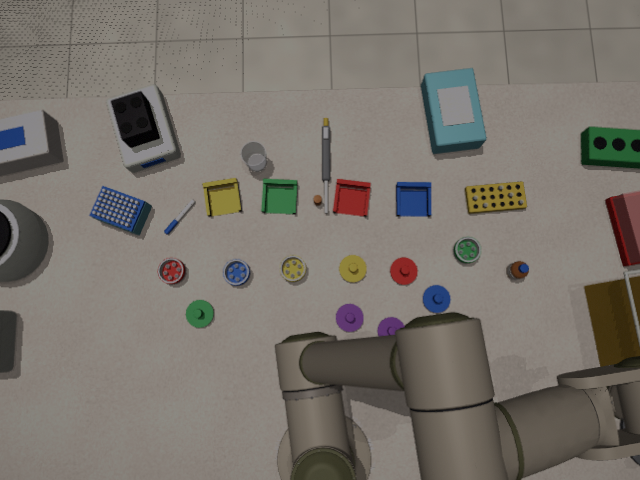

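View pics/scene0.png

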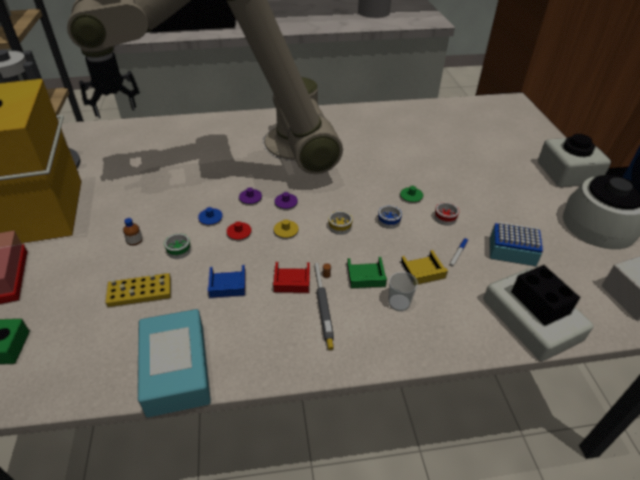

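The top view shows all four canisters: red (171,271), blue (236,272), yellow (292,268) and green (467,250). The lids are yellow (352,268), red (403,271), blue (436,299) and green (199,313). The two purple lids are decoys, and the docks run yellow, green, red, blue from the left. The scene view agrees. I'll align the tool with the world axes and get a closer look with the wrist camera.

Call:
servo_tool --deltas "1 0 0 -25 0 0 0.11; 1 0 0 -25 0 0 0.11; 1 0 0 -25 0 0 0.111; 1 20 -38 0 0 0 0; 1 24 -38 0 0 0 0; 1 24 -38 0 0 0 0; 1 24 -38 0 0 0 0; 1 24 -38 0 0 0 0" --newtons 30

```text
time_s: 0.77
position: [0.2875, -0.3405, 0.3061]
tool_rot: [[1.0, -0.001, -0.0], [-0.001, -1.0, 0.001], [-0.0, -0.001, -1.0]]
ft_force: [0.2, 0.0, 0.5]
grip_width: 0.0857
gripper_force: 0.0
```

Call:
servo_tool --deltas "1 24 -38 0 0 0 0; 1 24 -38 0 0 0 0; 1 24 -38 0 0 0 0; 1 24 -38 0 0 0 0; 1 10 -10 0 0 0 0; 1 0 0 0 0 0 0; 1 0 0 0 0 0 0"

```text
time_s: 1.35
position: [0.3862, -0.1911, 0.3061]
tool_rot: [[1.0, 0.002, -0.001], [0.002, -1.0, 0.0], [-0.001, -0.0, -1.0]]
ft_force: [-0.7, 1.2, 0.1]
grip_width: 0.0854
gripper_force: 0.0
```

```bash
python3 - <<'E'
from h import *
o=env.observe(); print(o['position'],np.round(o['tool_rot'],3).tolist(),o['ft_force'])
p=env.get_image("wrist"); save(p,"w1"); T=np.linalg.inv(p["world_to_cam"]); print(T.round(3),p["camera_matrix"],p["D"])
for c in HUE:
    for b in blobs(p,c): print(c,*b)
E
```

```text
[ 0.3862037  -0.19105851  0.30610971] [[1.0, 0.002, -0.001], [0.002, -1.0, 0.0], [-0.001, -0.0, -1.0]] [-0.74818352  1.19363001  0.13942786]
[[ 0.001 -0.946 -0.324  0.468]
 [-1.    -0.001 -0.    -0.192]
 [ 0.     0.324 -0.946  0.448]
 [ 0.     0.     0.     1.   ]] [[374.92799038   0.         319.19437022]
 [  0.         374.92799038 237.13372627]
 [  0.           0.           1.        ]] [-0.02437937  0.          0.          0.          0.        ]
red [340. 129.] 3023 [ 0.447 -0.215  0.015] [ 0.413 -0.249  0.009] [ 0.48  -0.182  0.039]
green [492.  86.] 811 [ 0.493 -0.38   0.013] [ 0.467 -0.402  0.01 ] [ 0.517 -0.357  0.018]
blue [627. 144.] 323 [ 0.438 -0.496  0.074] [ 0.428 -0.506  0.072] [ 0.447 -0.486  0.077]
blue [405. 192.] 2447 [ 0.376 -0.292  0.015] [ 0.341 -0.327  0.009] [ 0.407 -0.259  0.038]
yellow [225. 120.] 3024 [ 0.457 -0.088  0.015] [ 0.423 -0.122  0.009] [ 0.49  -0.053  0.039]
yellow [ 86. 119.] 790 [0.459 0.069 0.014] [0.434 0.048 0.011] [0.485 0.09  0.023]
yellow [108. 129.] 65 [0.449 0.036 0.032] [0.43  0.031 0.03 ] [0.472 0.05  0.034]
purple [223. 226.] 1856 [ 0.335 -0.076  0.016] [ 0.302 -0.107  0.01 ] [ 0.367 -0.041  0.039]
purple [300. 253.] 1259 [ 0.298 -0.169  0.015] [ 0.265 -0.207  0.01 ] [ 0.331 -0.144  0.039]
```

View pics/w1.png

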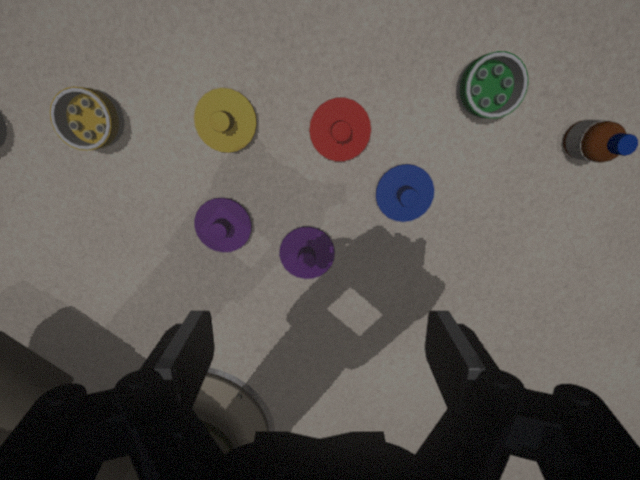

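The wrist view shows the lids yellow (225,120), red (340,129) and blue (405,192), and the canisters yellow (85,119) and green (493,86). The decoys are at (223,226) and (305,252). Next I'll fit precise centres.

```bash
cat >> h.py <<'E'
def circ(P,r0):
    """mean-radius circle fit (soft), returns cx,cy,r"""
    from scipy.optimize import least_squares
    f=lambda q: np.hypot(P[:,0]-q[0],P[:,1]-q[1])-q[2]
    s=least_squares(f,[*P.mean(0),r0],loss='soft_l1',f_scale=.001); return (s.x*1000).round(1)
def near(W,g,lo,hi,r=.045):
    k=(np.hypot(W[...,0]-g[0],W[...,1]-g[1])<r)&(W[...,2]>lo)&(W[...,2]<hi)
    return W[k]
def lid(p,g,z=0):
    """flange hull fit, knob mean; z = lid origin height"""
    W=world(p); F=near(W,g,z+.0095,z+.017); K=near(W,g,z+.033,z+.042,.03)
    h=cv2.convexHull(F[:,:2].astype(np.float32))[:,0].astype(float) if len(F)>20 else None
    return ('flange',circ(h,.035) if h is not None else None, 'knob',(K.mean(0)*1000).round(1) if len(K) else None,len(F),len(K))
def can(p,g):
    R=near(world(p),g,.030,.040); return 'rim',circ(R[:,:2],.0295),(R[:,2].mean()*1000).round(1),len(R)
E
python3 - <<'E'
from h import *
for n in("wrist","top"):
    p=env.get_image(n)
    for c,g in dict(y=(.457,-.088),r=(.447,-.215),b=(.375,-.292)).items(): print(n,c,*lid(p,g))
    for c,g in dict(y=(.459,.069),g=(.493,-.38),b=(.455,.209),r=(.463,.374)).items():
        try: print(n,c,*can(p,g))
        except Exception as e: print(c,e)
print(env.observe()['position'])
E
```

```text
wrist y flange [456.5 -86.6  34.8] knob [456.7 -86.7  36.2] 2783 348
wrist r flange [ 446.4 -215.4   34.7] knob [ 446.5 -215.3   36.3] 2777 334
wrist b flange [ 373.7 -293.1   34.5] knob [ 374.3 -293.1   36.4] 2270 283
wrist y rim [459.2  63.   30.3] 32.8 1015
wrist g rim [ 492.9 -374.8   30.3] 32.9 1055
b Initial guess is outside of provided bounds
r Initial guess is outside of provided bounds
top y flange [454.9 -86.2  33.7] knob [454.5 -85.6  35.9] 349 48
top r flange None knob None 12 0
top b flange [ 352.2 -286.2   16.9] knob None 113 0
top y rim [458.   64.5  30.4] 32.7 99
top g rim [ 492.2 -372.4   30.4] 32.8 77
top b rim [452.8 205.8  30.3] 32.6 120
top r rim [460.6 369.4  30.4] 32.7 118
[ 0.38559584 -0.19234071  0.30613868]h.py:29: RuntimeWarning: Mean of empty slice.
  s=least_squares(f,[*P.mean(0),r0],loss='soft_l1',f_scale=.001); return (s.x*1000).round(1)
  ret = um.true_divide(
```

Call:
servo_tool --deltas "1 17.7 -26.2 15 0 0 0; 1 17.7 -26.2 15 0 0 0; 1 17.7 -26.2 15 0 0 0; 1 17.7 -26.2 15 0 0 0; 0.6 0 0 38 0 0 0; 0.6 0 0 38 0 0 0; 0.6 0 0 38 0 0 0; 0.6 0 0 38 0 0 0"

```text
time_s: 2.17
position: [0.4566, -0.0876, 0.0929]
tool_rot: [[1.0, -0.002, 0.001], [-0.002, -1.0, -0.0], [0.001, 0.0, -1.0]]
ft_force: [1.3, -0.7, -0.9]
grip_width: 0.0512
gripper_force: 0.0
```

Call:
servo_tool --deltas "0.6 0 0 24 0 0 0; 0.6 0 0 0 0 0 0; 0.6 0 0 0 0 0 0; 0.6 0 0 0 0 0 0"

```text
time_s: 2.5
position: [0.4577, -0.0877, 0.0718]
tool_rot: [[1.0, -0.001, 0.002], [-0.001, -1.0, -0.001], [0.002, 0.001, -1.0]]
ft_force: [0.9, -0.4, 1.0]
grip_width: 0.0514
gripper_force: 0.0
```

```bash
python3 - <<'E'
from h import *
P=[]
for i in range(3):
    p=env.get_image("wrist"); P.append(env.observe()['position'])
print(np.array(P).round(4).tolist()); save(p,"w2"); print(*lid(p,(.457,-.087)))
E
```

```text
[[0.4578, -0.0876, 0.072], [0.4578, -0.0875, 0.072], [0.4577, -0.0873, 0.0719]]
flange [456.2 -86.4  34.8] knob [457.2 -86.5  36.2] 8764 1261
```

View pics/w2.png

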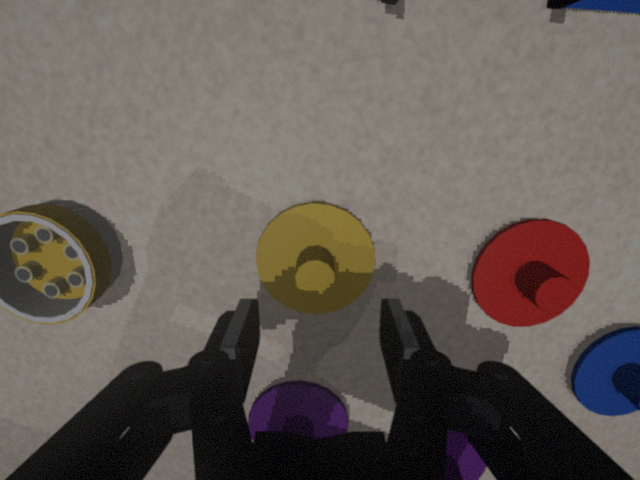

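The yellow knob (315,276) sits midway between the pads, so I'm going down to grip it.

Call:
servo_tool --deltas "0.6 -1 0 35 0 0 0; 0.6 0 0 21 0 0 0; 0.6 0 0 0 0 0 0; 0 0 0 0 0 0 0; 0 0 0 0 0 0 0; 0 0 0 0 0 0 0; 0 0 0 0 0 0 0; 0 0 0 0 0 0 0" --newtons 35

```text
time_s: 3.32
position: [0.4569, -0.0871, 0.016]
tool_rot: [[1.0, -0.0, 0.003], [-0.0, -1.0, -0.002], [0.003, 0.002, -1.0]]
ft_force: [-1.2, 0.2, 7.3]
grip_width: 0.0206
gripper_force: 34.2
```

Call:
servo_tool --deltas "0 0 0 -35 0 0 0; 0 0 0 -35 0 0 0; 0 0 0 -10 0 0 0; 0 0 -30 0 0 0 0; 0 0 0 0 0 0 0; 0 0 0 0 0 0 0"

```text
time_s: 3.82
position: [0.456, -0.056, 0.0953]
tool_rot: [[1.0, 0.002, 0.001], [0.002, -1.0, -0.001], [0.001, 0.001, -1.0]]
ft_force: [0.1, -0.1, 0.0]
grip_width: 0.0212
gripper_force: 34.5
```

```bash
python3 - <<'E'
from h import *
p=env.get_image("wrist"); o=env.observe(); print(o['position'].round(4),o['grip_width'])
save(p,"w3"); print(*can(p,(.459,.063))); g=o['position']; print(*lid(p,g[:2],g[2]-.016))
E
```

```text
[ 0.4561 -0.0566  0.095 ] 0.020413243012945264
rim [460.   63.3  30. ] 32.7 3007
flange [455.7 -57.2  34.7] knob [458.6 -57.2 115.8] 9994 3331
```

View pics/w3.png

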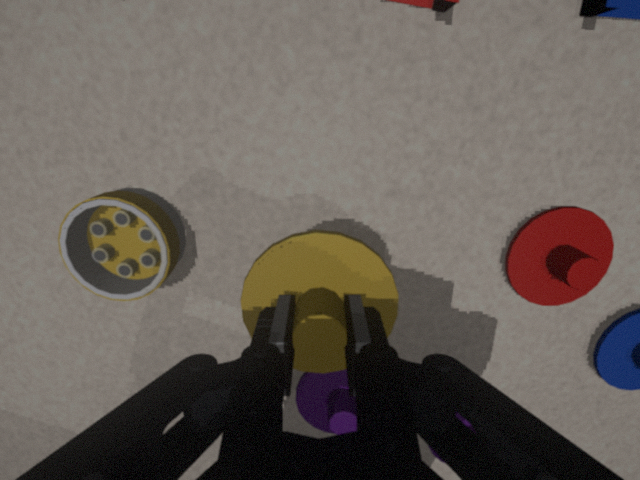

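Yellow lid held (320,300); canister at (118,246). I'm carrying it over and checking before lowering.

Call:
servo_tool --deltas "0 1.0 -30 0 0 0 0; 0 1.0 -30 0 0 0 0; 0 1.0 -30 0 0 0 0; 0 1.1 -30.4 0 0 0 0; 0 0 0 37 0 0 0; 0 0 0 0 0 0 0; 0 0 0 0 0 0 0; 0 0 0 0 0 0 0"

```text
time_s: 4.53
position: [0.4605, 0.0627, 0.0581]
tool_rot: [[1.0, -0.001, 0.0], [-0.001, -1.0, -0.0], [0.0, 0.0, -1.0]]
ft_force: [-0.2, -0.6, -0.1]
grip_width: 0.0206
gripper_force: 34.6
```

```bash
cat >> h.py <<'E'
def chk(c,g=None,n="wrist"):
    p=env.get_image(n); o=env.observe(); t=o['position']; print('tcp',(t*1000).round(1),'w',(o['grip_width']*1000).round(1),'f',o['ft_force'].round(1),'t',o['time_s'])
    try: print('held',*lid(p,t[:2],t[2]-.016))
    except Exception as e: print(e)
    if g is not None:
        try: print('can',*can(p,g))
        except Exception as e: print(e)
    return p
E
python3 - <<'E'
from h import *
chk('y',(.4598,.0632)); chk('y',(.458,.0645),"top")
E
```

```text
Traceback (most recent call last):
  File "h.py", line 41, in chk
    p=env.get_image(n); o=env.observe(); t=o['position']; print('tcp',(t*1000).round(1),'w',(o['grip_width']*1000).round(1),'f',o['ft_force'].round(1),'t',o['time_s'])
                                                                                            ^^^^^^^^^^^^^^^^^^^^^^^^^^^^
AttributeError: 'float' object has no attribute 'round'
```

```bash
sed -i "s/(o\['grip_width'\]\*1000).round(1)/round(o['grip_width']*1000,1)/" h.py; python3 - <<'E'
from h import *
p=chk('y',(.4598,.0632))
E
```

```text
tcp [460.8  62.7  58.5] w 20.7 f [ 0.1 -0.3 -0.4] t 4.6333
held flange [460.4  61.4  34.8] knob [463.3  61.5  79.1] 9956 3315
can rim [456.4  63.2  34.5] 32.4 677
```

Call:
servo_tool --deltas "0 0 0 6 0 0 0; 0 0 0 4 0 0 0; 0 0 0 3 0 0 0; 0 0 0 3 0 0 0; 0 0 0 0 0 0 0; 0 0 0 0 0 0 0"

```text
time_s: 5.13
position: [0.4602, 0.0635, 0.0415]
tool_rot: [[1.0, -0.0, 0.0], [-0.0, -1.0, -0.0], [0.0, 0.0, -1.0]]
ft_force: [-0.9, -1.6, 3.6]
grip_width: 0.0206
gripper_force: 36.2
```

```bash
python3 - <<'E'
from h import *
p=chk('y',(.4598,.0632)); save(p,'w4')
E
```

```text
tcp [460.2  63.5  41.5] w 20.6 f [-0.9 -0.7  3.7] t 5.1833
held flange [459.6  62.3  34.8] knob [462.7  62.3  62.4] 9941 3330
can rim [456.6  62.3  29. ] 38.3 9862
```

View pics/w4.png

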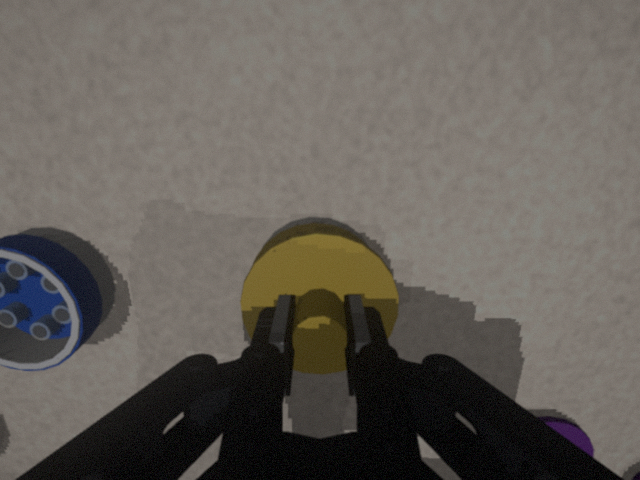

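It is seated (force 3.7 N, flange at rim height). I'll press lightly, release, and go to the red lid.

Call:
servo_tool --deltas "0 0 0 1 0 0 0; 0 0 0 0 0 0 0; 0.6 0 0 -1 0 0 0; 0.6 0 0 0 0 0 0; 0.6 0 0 0 0 0 0; 0.6 0 0 -24 0 0 0; 0.6 0 0 -35 0 0 0; 0.6 -1.9 38 0 0 0 0"

```text
time_s: 5.85
position: [0.4602, 0.0288, 0.1045]
tool_rot: [[1.0, 0.006, 0.007], [0.006, -1.0, -0.0], [0.007, 0.0, -1.0]]
ft_force: [0.4, -0.6, 0.4]
grip_width: 0.0508
gripper_force: 0.0
```

Call:
servo_tool --deltas "0.6 -1.9 40 0 0 0 0; 0.6 -1.9 40 0 0 0 0; 0.6 -1.9 40 0 0 0 0; 0.6 -1.9 40 0 0 0 0; 0.6 -1.9 40 0 0 0 0; 0.6 -1.9 40 0 0 0 0; 0.6 0 0 20 0 0 0; 0.6 0 0 0 0 0 0"

```text
time_s: 6.52
position: [0.4453, -0.2153, 0.0777]
tool_rot: [[1.0, -0.004, -0.003], [-0.004, -1.0, 0.003], [-0.003, -0.003, -1.0]]
ft_force: [-1.3, 0.9, -1.3]
grip_width: 0.0515
gripper_force: 0.0
```

```bash
cat >> h.py <<'E'
def look(lids={},cans={},n="wrist",zl=0):
    p=env.get_image(n); o=env.observe(); print(n,'tcp',(o['position']*1000).round(1),'w',round(o['grip_width']*1000,1),'t',round(o['time_s'],2))
    for f,d,k in((lambda p,g:lid(p,g,zl),lids,'lid'),(can,cans,'can')):
        for c,g in d.items():
            try: print(k,c,*f(p,g))
            except Exception: print(k,c,'-')
    return p
E
python3 -W ignore - <<'E'
from h import *
look(dict(r=(.4464,-.2153),b=(.374,-.293)),dict(g=(.493,-.375)))
look(dict(y=(.459,.0635)),dict(b=(.453,.206),r=(.461,.369),g=(.493,-.375)),"top",.026)
E
```

```text
wrist tcp [ 445.6 -214.    78.9] w 51.3 t 6.57
lid r flange [ 446.4 -215.1   34.8] knob [ 447.3 -215.1   36.2] 8494 1208
lid b flange [ 375.4 -292.6   34.3] knob [ 383.6 -297.3   34.9] 2792 33
can g rim [ 493.6 -374.4   30.2] 32.7 2350
top tcp [ 446.2 -213.5   79.8] w 51.3 t 6.62
lid y flange [458.5  62.4  33.9] knob None 79 0
can b rim [452.7 205.9  30.3] 32.5 115
can r rim [461.  369.2  30.3] 32.7 114
can g rim [ 492.1 -372.1   30.3] 32.6 87
```

Call:
servo_tool --deltas "0.6 0.3 1.2 38 0 0 0; 0.6 0 0 23 0 0 0; 0.6 0 0 0 0 0 0; 0 0 0 0 0 0 0; 0 0 0 0 0 0 0; 0 0 0 0 0 0 0; 0 0 0 0 0 0 0; 0 0 0 0 0 0 0"

```text
time_s: 7.28
position: [0.4479, -0.2156, 0.0212]
tool_rot: [[1.0, 0.0, 0.003], [0.0, -1.0, -0.002], [0.003, 0.002, -1.0]]
ft_force: [0.1, 1.9, 7.4]
grip_width: 0.0204
gripper_force: 34.4
```

Call:
servo_tool --deltas "0 0 0 -40 0 0 0; 0 0 0 -40 0 0 0; 0 0 0 -30 0 0 0; 0 1 -41 0 0 0 0; 0 1 -41 0 0 0 0; 0 1 -41 0 0 0 0; 0 1 -41 0 0 0 0; 0 1 -41 0 0 0 0"

```text
time_s: 7.95
position: [0.4518, -0.0087, 0.1306]
tool_rot: [[1.0, -0.001, 0.002], [-0.001, -1.0, -0.001], [0.002, 0.001, -1.0]]
ft_force: [0.9, -0.2, -1.5]
grip_width: 0.0207
gripper_force: 34.6
```

Call:
servo_tool --deltas "0 1 -41 0 0 0 0; 0 1 -41 0 0 0 0; 0 1 -41 0 0 0 0; 0 1 -41 0 0 0 0; 0 1 -41 0 0 0 0; 0 1 -41 0 0 0 0; 0 1 -41 0 0 0 0; 0 0 0 0 0 0 0"

```text
time_s: 8.62
position: [0.4584, 0.2824, 0.1305]
tool_rot: [[1.0, 0.006, 0.003], [0.006, -1.0, 0.003], [0.003, -0.003, -1.0]]
ft_force: [-1.1, -1.1, -0.1]
grip_width: 0.0204
gripper_force: 34.7
```

Call:
servo_tool --deltas "0 0 0 30 0 0 0; 0 0 0 0 0 0 0; 0 0 0 0 0 0 0; 0 0 0 0 0 0 0"

```text
time_s: 8.95
position: [0.4595, 0.2761, 0.1006]
tool_rot: [[1.0, -0.001, 0.001], [-0.001, -1.0, 0.0], [0.001, -0.0, -1.0]]
ft_force: [-0.4, 0.1, -0.3]
grip_width: 0.0206
gripper_force: 34.7
```

```bash
python3 -W ignore - <<'E'
from h import *
for i in range(2): p=chk('r',(.462,.369))
look(dict(y=(.459,.0635)),dict(r=(.461,.369)),"top",.026)
for b in blobs(p,'green'): print(*b)
E
```

```text
tcp [459.7 276.2 100.8] w 20.1 f [ 0.8 -0.1 -0.7] t 9.0
held flange [458.8 274.6  10.9] knob [465.6 275.1 122.4] 356 1078
can rim [462.8 368.4  30.1] 32.7 2832
tcp [459.8 276.2 100.8] w 20.6 f [ 0.9  0.8 -0.1] t 9.05
held flange [474.6 275.2  16. ] knob [465.9 275.1 122.4] 362 1069
can rim [462.8 368.4  30.1] 32.7 2837
top tcp [459.7 276.2 100.6] w 20.6 t 9.1
lid y flange [458.3  62.5  34. ] knob [458.3  63.1  61.6] 372 43
can r rim [ 5729.4 -2012.   5811. ] 31.4 6
[301. 394.] 788 [0.343 0.288 0.019] [0.321 0.275 0.011] [0.365 0.3   0.038]
```

```bash
sed -i "s/def chk(c,g=None,n=\"wrist\")/def chk(c,g=None,n=\"wrist\",off=.0165)/; s/t\[2\]-.016)/t[2]-off)/" h.py; python3 -W ignore - <<'E'
from h import *
p=chk('r',(.462,.369),off=.021); W=world(p); K=near(W,(.46,.276),.08,.115); print(np.histogram(K[:,2],bins=np.arange(.08,.116,.003)))
E
```

```text
tcp [459.6 276.2 100.4] w 20.4 f [-0.   0.2 -0.4] t 9.15
held flange [458.5 275.   34.7] knob [461.6 275.  116. ] 9625 3046
can rim [462.8 368.4  30.1] 32.7 2838
(array([   0,    0,  107, 6467, 3082,  144,  140,  197,  293,  415,  445,
        540]), array([0.08 , 0.083, 0.086, 0.089, 0.092, 0.095, 0.098, 0.101, 0.104,
       0.107, 0.11 , 0.113, 0.116]))
```

Call:
servo_tool --deltas "0 1.4 -31 0 0 0 0; 0 1.4 -31 0 0 0 0; 0 1.4 -31 0 0 0 0; 0 0 0 36 0 0 0; 0 0 0 0 0 0 0; 0 0 0 0 0 0 0; 0 0 0 0 0 0 0; 0 0 0 0 0 0 0"

```text
time_s: 9.82
position: [0.4641, 0.369, 0.065]
tool_rot: [[1.0, -0.001, 0.002], [-0.001, -1.0, 0.001], [0.002, -0.001, -1.0]]
ft_force: [0.0, 0.0, -0.1]
grip_width: 0.0203
gripper_force: 34.7
```

Call:
servo_tool --deltas "0 0 0 6 0 0 0; 0 0 0 4 0 0 0; 0 0 0 3 0 0 0; 0 0 0 3 0 0 0; 0 0 0 0 0 0 0; 0 0 0 0 0 0 0"

```text
time_s: 10.32
position: [0.4633, 0.3694, 0.0473]
tool_rot: [[1.0, -0.0, -0.0], [-0.0, -1.0, -0.0], [-0.0, 0.0, -1.0]]
ft_force: [0.7, -0.8, -0.1]
grip_width: 0.0201
gripper_force: 34.8
```

```bash
python3 -W ignore - <<'E'
from h import *
p=chk('r',(.4628,.3684),off=.022); W=world(p); K=near(W,(.463,.368),.025,.05); print(np.histogram(K[:,2],bins=np.arange(.025,.051,.0025))); save(p,'w5')
E
```

```text
tcp [463.3 369.4  47.2] w 20.4 f [-0.2  0.1  0.3] t 10.3667
held flange [462.1 368.2  34.8] knob [465.4 368.2  62.4] 9651 3053
can rim [459.3 368.2  28.6] 38.3 9576
(array([ 120,   35,    1,   58,  812, 8705,  124,  115,  134,  131]), array([0.025 , 0.0275, 0.03  , 0.0325, 0.035 , 0.0375, 0.04  , 0.0425,
       0.045 , 0.0475, 0.05  ]))
```

View pics/w5.png

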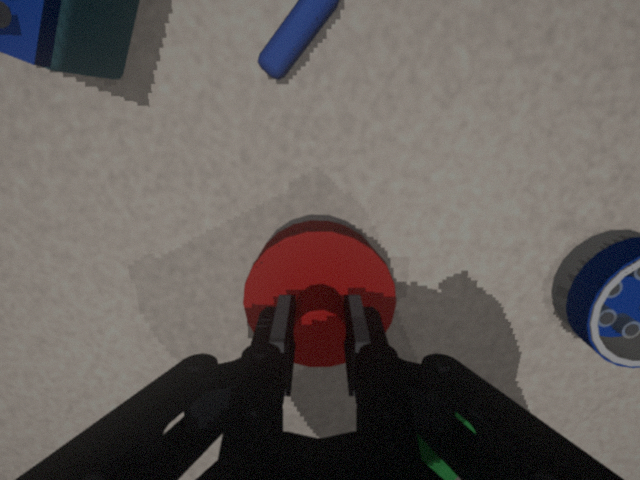

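Red is on its can at (320,300), flange at the same seated height. Pressing lightly, then on to the green lid.

Call:
servo_tool --deltas "0 0 0 1.5 0 0 0; 0 0 0 0 0 0 0; 0.6 0 0 -1 0 0 0; 0.6 0 0 0 0 0 0; 0.6 0 0 0 0 0 0; 0.6 0 0 -24 0 0 0; 0.6 0 0 -35 0 0 0; 0.6 -27 17 0 0 0 0"

```text
time_s: 11.03
position: [0.4425, 0.3554, 0.1114]
tool_rot: [[1.0, -0.001, 0.013], [-0.001, -1.0, 0.007], [0.013, -0.007, -1.0]]
ft_force: [1.3, -0.2, 0.9]
grip_width: 0.0518
gripper_force: 0.0
```

Call:
servo_tool --deltas "0.6 -27 17 0 0 0 0; 0.6 -27 17 0 0 0 0; 0.6 -27 17 0 0 0 0; 0.6 0 0 28 0 0 0; 0.6 0 0 0 0 0 0; 0.6 0 0 0 0 0 0"

```text
time_s: 11.53
position: [0.3553, 0.3015, 0.0776]
tool_rot: [[1.0, -0.0, -0.002], [-0.0, -1.0, -0.001], [-0.002, 0.001, -1.0]]
ft_force: [-0.0, 0.9, -0.7]
grip_width: 0.0513
gripper_force: 0.0
```

```bash
python3 -W ignore - <<'E'
from h import *
look(dict(g=(.355,.300)),dict(b=(.453,.206)))
look({},dict(g=(.493,-.375)),"top",.026)
E
```

```text
wrist tcp [356.1 301.9  78.2] w 50.9 t 11.58
lid g flange [354.2 300.4  34.8] knob [355.  300.4  36.2] 8425 1191
can b rim [453.5 206.5  30. ] 32.8 5118
top tcp [356.4 302.   78.4] w 51.2 t 11.63
can g rim [ 492.2 -372.    30.5] 33.0 123
```

Call:
servo_tool --deltas "0.6 -1.7 1.5 38 0 0 0; 0.6 0 0 22 0 0 0; 0.6 0 0 0 0 0 0; 0 0 0 0 0 0 0; 0 0 0 0 0 0 0; 0 0 0 0 0 0 0; 0 0 0 0 0 0 0; 0 0 0 0 0 0 0"

```text
time_s: 12.3
position: [0.3548, 0.3006, 0.0194]
tool_rot: [[1.0, -0.0, 0.004], [-0.0, -1.0, 0.002], [0.004, -0.002, -1.0]]
ft_force: [-1.0, -0.1, 8.3]
grip_width: 0.0208
gripper_force: 34.6
```

Call:
servo_tool --deltas "0 0 0 -40 0 0 0; 0 0 0 -40 0 0 0; 0 0 0 -30 0 0 0; 0 8 38.7 0 0 0 0; 0 8 38.7 0 0 0 0; 0 8 38.7 0 0 0 0; 0 8 38.7 0 0 0 0; 0 8 38.7 0 0 0 0"

```text
time_s: 12.97
position: [0.3936, 0.1049, 0.1287]
tool_rot: [[1.0, 0.0, 0.002], [0.0, -1.0, -0.0], [0.002, 0.0, -1.0]]
ft_force: [1.0, 0.2, -0.2]
grip_width: 0.0211
gripper_force: 34.5
```

Call:
servo_tool --deltas "0 8 38.7 0 0 0 0; 0 8 38.7 0 0 0 0; 0 8 38.7 0 0 0 0; 0 8 38.7 0 0 0 0; 0 8 38.7 0 0 0 0; 0 8 38.7 0 0 0 0; 0 8 38.7 0 0 0 0; 0 8 38.7 0 0 0 0"

```text
time_s: 13.63
position: [0.4575, -0.2052, 0.1287]
tool_rot: [[1.0, -0.001, 0.001], [-0.001, -1.0, -0.001], [0.001, 0.001, -1.0]]
ft_force: [1.0, 0.0, -0.2]
grip_width: 0.0204
gripper_force: 34.5
```

Call:
servo_tool --deltas "0 8 38.7 0 0 0 0; 0 8 38.7 0 0 0 0; 0 0 0 28 0 0 0; 0 0 0 0 0 0 0; 0 0 0 0 0 0 0; 0 0 0 0 0 0 0"

```text
time_s: 14.13
position: [0.4736, -0.28, 0.1011]
tool_rot: [[1.0, 0.001, 0.001], [0.001, -1.0, -0.0], [0.001, 0.0, -1.0]]
ft_force: [-0.4, 0.6, -0.9]
grip_width: 0.0206
gripper_force: 34.6
```

```bash
python3 -W ignore - <<'E'
from h import *
for off in (.0155,.0185,.0215): p=chk('g',(.4936,-.3744),off=off)
t=env.observe()['position'];K=near(world(p),t,.07,.1); h,e=np.histogram(K[:,2],bins=np.arange(.07,.1,.001)); print(e[h.argmax()],h.max())
look(dict(r=(.462,.3685)),{},"top",.026)
E
```

```text
tcp [ 473.8 -279.9  101.4] w 20.6 f [ 0.6 -0.3  0.1] t 14.1833
held flange [ 474.  -281.3   32.9] knob [ 479.3 -281.3  123.1] 435 1193
can rim [ 493.8 -374.7   30.2] 32.8 3013
tcp [ 473.9 -280.   101.4] w 20.6 f [-0.2  0.3 -0.3] t 14.2333
held flange [ 473.5 -281.2   34.7] knob [ 476.4 -281.1  118.9] 9823 3107
can rim [ 493.7 -374.7   30.2] 32.8 3001
tcp [ 473.9 -280.   101.2] w 20.5 f [ 0.3  0.4 -0.9] t 14.2833
held flange [ 473.5 -281.2   34.8] knob [ 476.6 -281.2  117.7] 9859 3222
can rim [ 493.8 -374.6   30.2] 32.8 3007
0.09400000000000003 5458
top tcp [ 473.9 -280.1  101. ] w 20.3 t 14.33
lid r flange [475.3 362.6  32.8] knob [477.6 360.2  61.8] 317 45
```

Red's canister was knocked to about (475,362) but it is still closed. Placing the green lid.

Call:
servo_tool --deltas "0 6.8 31.1 0 0 0 0; 0 6.8 31.1 0 0 0 0; 0 6.7 31.2 0 0 0 0; 0 0 0 38 0 0 0; 0 0 0 0 0 0 0; 0 0 0 0 0 0 0; 0 0 0 0 0 0 0; 0 0 0 0 0 0 0"

```text
time_s: 15.0
position: [0.4944, -0.3736, 0.0638]
tool_rot: [[1.0, 0.001, 0.002], [0.001, -1.0, -0.002], [0.002, 0.002, -1.0]]
ft_force: [0.6, -0.1, -0.7]
grip_width: 0.0206
gripper_force: 34.6
```

Call:
servo_tool --deltas "0 0 0 6 0 0 0; 0 0 0 4 0 0 0; 0 0 0 3 0 0 0; 0 0 0 3 0 0 0; 0 0 0 0 0 0 0; 0 0 0 0 0 0 0"

```text
time_s: 15.5
position: [0.4938, -0.3739, 0.0457]
tool_rot: [[1.0, -0.0, -0.0], [-0.0, -1.0, 0.0], [-0.0, -0.0, -1.0]]
ft_force: [0.5, 1.3, -0.4]
grip_width: 0.0204
gripper_force: 34.7
```

```bash
python3 -W ignore - <<'E'
from h import *
p=chk('g',(.4938,-.3746),off=.0203); K=near(world(p),(.4938,-.3746),.025,.05); print(np.histogram(K[:,2],bins=np.arange(.025,.051,.0025))[0])
E
```

```text
tcp [ 493.8 -373.9   45.7] w 20.5 f [-0.2  0.5 -0.4] t 15.55
held flange [ 493.4 -375.1   34.7] knob [ 496.4 -375.1   62.5] 9894 3168
can rim [ 490.5 -375.1   28.6] 38.5 9778
[ 120   57    2   54  552 9170  168  115  131  197]
```

Call:
servo_tool --deltas "0 0 0 1.5 0 0 0; 0 0 0 0 0 0 0; 0.6 0 0 -1 0 0 0; 0.6 0 0 0 0 0 0; 0.6 0 0 0 0 0 0; 0.6 0 0 -24 0 0 0; 0.6 0 0 -35 0 0 0; 0.6 0 0 0 0 0 0"

```text
time_s: 16.22
position: [0.4956, -0.3758, 0.1101]
tool_rot: [[1.0, -0.0, 0.007], [0.0, -1.0, -0.007], [0.007, 0.007, -1.0]]
ft_force: [0.1, -0.8, 1.5]
grip_width: 0.0511
gripper_force: 0.0
```

Call:
servo_tool --deltas "0.6 -29.8 -20.4 0 0 0 0; 0.6 -29.8 -20.4 0 0 0 0; 0.6 -29.8 -20.4 0 0 0 0; 0.6 -29.8 -20.4 0 0 0 0; 0.6 0 0 27 0 0 0; 0.6 0 0 0 0 0 0; 0.6 0 0 0 0 0 0"

```text
time_s: 16.8
position: [0.3747, -0.2925, 0.0772]
tool_rot: [[1.0, -0.0, -0.001], [-0.0, -1.0, 0.001], [-0.001, -0.001, -1.0]]
ft_force: [-0.4, -0.0, -0.3]
grip_width: 0.0512
gripper_force: 0.0
```

```bash
python3 -W ignore - <<'E'
from h import *
look(dict(b=(.375,-.2928)))
look(dict(g=(.4925,-.3735)),dict(b=(.453,.206)),"top",.026)
E
```

```text
wrist tcp [ 375.3 -293.1   77.7] w 51.4 t 16.85
lid b flange [ 374.  -293.4   34.8] knob [ 374.9 -293.4   36.3] 8454 1198
top tcp [ 375.5 -293.3   77.9] w 51.2 t 16.9
lid g flange [ 492.4 -372.1   33.9] knob [ 492.2 -371.6   62.2] 267 43
can b rim [452.7 206.   30.1] 32.8 114
```

Call:
servo_tool --deltas "0.6 -1 0.3 38 0 0 0; 0.6 0 0 21.5 0 0 0; 0.6 0 0 0 0 0 0; 0 0 0 0 0 0 0; 0 0 0 0 0 0 0; 0 0 0 0 0 0 0; 0 0 0 0 0 0 0; 0 0 0 0 0 0 0"

```text
time_s: 17.57
position: [0.3745, -0.2935, 0.0194]
tool_rot: [[1.0, -0.0, 0.003], [-0.0, -1.0, -0.003], [0.003, 0.003, -1.0]]
ft_force: [0.3, -0.0, 7.5]
grip_width: 0.0205
gripper_force: 34.6
```

Call:
servo_tool --deltas "0 0 0 -40 0 0 0; 0 0 0 -40 0 0 0; 0 0 0 -30 0 0 0; 0 7 -36.9 0 0 0 0; 0 7 -36.9 0 0 0 0; 0 7 -36.9 0 0 0 0; 0 7 -36.9 0 0 0 0; 0 7 -36.9 0 0 0 0"

```text
time_s: 18.23
position: [0.4086, -0.1065, 0.1287]
tool_rot: [[1.0, -0.001, 0.001], [-0.001, -1.0, -0.001], [0.001, 0.001, -1.0]]
ft_force: [0.9, -0.2, -0.7]
grip_width: 0.0208
gripper_force: 34.7
```

Call:
servo_tool --deltas "0 7 -36.9 0 0 0 0; 0 7 -36.9 0 0 0 0; 0 7 -36.9 0 0 0 0; 0 7 -36.9 0 0 0 0; 0 7 -36.9 0 0 0 0; 0 7 -36.9 0 0 0 0; 0 0 0 28 0 0 0; 0 0 0 0 0 0 0"

```text
time_s: 18.9
position: [0.4489, 0.1149, 0.0977]
tool_rot: [[1.0, 0.004, -0.004], [0.004, -1.0, -0.0], [-0.004, 0.0, -1.0]]
ft_force: [-1.1, 0.2, -2.6]
grip_width: 0.0208
gripper_force: 34.7
```

Call:
servo_tool --deltas "0 0 0 0 0 0 0; 0 0 0 0 0 0 0"

```text
time_s: 19.07
position: [0.4509, 0.1125, 0.1008]
tool_rot: [[1.0, -0.001, 0.001], [-0.001, -1.0, -0.0], [0.001, 0.0, -1.0]]
ft_force: [0.1, 1.4, -0.6]
grip_width: 0.0206
gripper_force: 34.7
```

```bash
python3 -W ignore - <<'E'
from h import *
p=chk('b',(.4535,.2065),off=.0195)
t=env.observe()['position'];K=near(world(p),t,.07,.1); h,e=np.histogram(K[:,2],bins=np.arange(.07,.1,.001)); print(e[h.argmax()],h.max())
E
```

```text
tcp [451.1 112.3 101. ] w 20.3 f [-0.3  0.8  0.2] t 19.1167
held flange [450.7 111.3  34.8] knob [453.5 111.3 118. ] 9878 3147
can rim [454.6 204.8  30. ] 32.8 2863
0.09300000000000003 5513
```

Call:
servo_tool --deltas "0 1.3 -31.3 0 0 0 0; 0 1.3 -31.3 0 0 0 0; 0 1.2 -31.2 0 0 0 0; 0 0 0 38 0 0 0; 0 0 0 0 0 0 0; 0 0 0 0 0 0 0; 0 0 0 0 0 0 0; 0 0 0 0 0 0 0"

```text
time_s: 19.78
position: [0.4554, 0.2062, 0.0635]
tool_rot: [[1.0, -0.002, 0.002], [-0.002, -1.0, 0.0], [0.002, -0.0, -1.0]]
ft_force: [0.1, -0.1, -0.6]
grip_width: 0.0204
gripper_force: 34.7
```

Call:
servo_tool --deltas "0 0 0 6 0 0 0; 0 0 0 4 0 0 0; 0 0 0 3 0 0 0; 0 0 0 3 0 0 0; 0 0 0 0 0 0 0; 0 0 0 0 0 0 0"

```text
time_s: 20.28
position: [0.4544, 0.207, 0.0457]
tool_rot: [[1.0, -0.0, -0.0], [-0.0, -1.0, -0.0], [-0.0, 0.0, -1.0]]
ft_force: [-0.3, 0.3, 0.1]
grip_width: 0.0202
gripper_force: 34.8
```

```bash
python3 -W ignore - <<'E'
from h import *
p=chk('b',(.4542,.205),off=.0203); K=near(world(p),(.4542,.205),.025,.05); print(np.histogram(K[:,2],bins=np.arange(.025,.051,.0025))[0])
E
```

```text
tcp [454.5 207.1  45.7] w 20.5 f [-0.5  1.5 -1.4] t 20.3333
held flange [454.2 205.9  34.8] knob [457.2 205.8  62.5] 9900 3190
can rim [451.3 205.9  28.6] 38.5 9778
[ 107   12    0   51  483 9244  174  123  126  210]
```

All lids are on. I'll press, release, and rise for an overview of the docks.

Call:
servo_tool --deltas "0 0 0 1.5 0 0 0; 0 0 0 0 0 0 0; 0.6 0 0 -1 0 0 0; 0.6 0 0 0 0 0 0; 0.6 0 0 0 0 0 0; 0.6 0 0 -24 0 0 0; 0.6 0 0 -40 0 0 0; 0.6 0 0 -40 0 0 0"

```text
time_s: 21.0
position: [0.4538, 0.2069, 0.1498]
tool_rot: [[1.0, -0.0, -0.003], [-0.0, -1.0, -0.001], [-0.003, 0.001, -1.0]]
ft_force: [0.6, 0.4, -0.1]
grip_width: 0.0516
gripper_force: 0.0
```

Call:
servo_tool --deltas "0.6 13.7 29.6 -25 0 0 0; 0.6 13.7 29.6 -25 0 0 0; 0.6 13.7 29.6 -25 0 0 0; 0.6 13.7 29.6 -25 0 0 0; 0.6 13.7 29.6 -25 0 0 0; 0.6 13.7 29.6 -25 0 0 0; 0.6 13.7 29.6 -25 0 0 0; 0.6 0 0 0 0 0 0"

```text
time_s: 21.67
position: [0.553, -0.005, 0.328]
tool_rot: [[1.0, -0.005, 0.007], [-0.005, -1.0, -0.003], [0.007, 0.003, -1.0]]
ft_force: [0.5, -0.1, 0.8]
grip_width: 0.0509
gripper_force: 0.0
```

Call:
servo_tool --deltas "0.6 0 0 0 0 0 0; 0.6 0 0 0 0 0 0"

```text
time_s: 21.83
position: [0.55, 0.0001, 0.3234]
tool_rot: [[1.0, -0.0, -0.002], [-0.0, -1.0, 0.001], [-0.002, -0.001, -1.0]]
ft_force: [0.5, 0.1, -0.7]
grip_width: 0.0511
gripper_force: 0.0
```

```bash
cat >> h.py <<'E'
DG={'red':(.639,-.09),'green':(.648,.092),'blue':(.628,-.245),'yellow':(.651,.245)}
def dock(p,c):
    """wall tops (z 22) and stop top (z 30) -> yaw, origin"""
    from scipy.optimize import minimize
    W=world(p); g=DG[c]
    m=mask(p["img"],c,80,40)>0
    k=m&(np.hypot(W[...,0]-g[0],W[...,1]-g[1])<.08)&(W[...,2]>.017)&(W[...,2]<.034)
    P=W[k]; w=P[P[:,2]<.0265]; s=P[P[:,2]>.0275]
    if len(w)<30: return None
    def cost(q):
        a=q[2]; d=w[:,:2]-q[:2]; y=-np.sin(a)*d[:,0]+np.cos(a)*d[:,1]
        e=np.abs(np.abs(y)-.040); e=np.minimum(e,.006)
        d=s[:,:2]-q[:2]; x=np.cos(a)*d[:,0]+np.sin(a)*d[:,1]; f=np.minimum(np.maximum(0,.032-x),.006)+.1*np.abs(x-.036).clip(0,.01)
        return (e**2).mean()*1e6+(f**2).mean()*1e6
    b=min((minimize(cost,[g[0]+dx,g[1],a],method='Nelder-Mead',options=dict(initial_simplex=np.array([[g[0]+dx,g[1],a],[g[0]+dx+.01,g[1],a],[g[0]+dx,g[1]+.01,a],[g[0]+dx,g[1],a+.1]]))) for dx in(-.01,.01) for a in(-.12,0,.12)),key=lambda r:r.fun)
    return (b.x[:2]*1000).round(1),np.degrees(b.x[2]).round(1),round(b.fun,2),len(w),len(s)
E
python3 -W ignore - <<'E'
from h import *
p=look(dict(y=(.459,.0635),b=(.454,.206),r=(.476,.361),g=(.493,-.3745)),zl=.026); save(p,'w6')
for c in DG: print(c,dock(p,c))
p=look(dict(y=(.459,.0635),b=(.453,.206),r=(.475,.362),g=(.4925,-.3725)),{},"top",zl=.026)
for c in DG: print(c,dock(p,c))
E
```

```text
wrist tcp [549.8   0.6 323.2] w 51.4 t 21.88
lid y flange [459.4  62.   34.7] knob [460.   61.9  62.3] 2007 255
lid b flange [454.5 205.8  34.4] knob [455.3 204.9  62. ] 1877 251
lid r flange [479.3 359.9  34.6] knob [479.5 359.   61.9] 1840 263
lid g flange [ 493.4 -374.    34.7] knob [ 492.2 -367.8   61.7] 1581 111
red (array([637.4, -89.6]), np.float64(-8.5), np.float64(8.56), 1163, 995)
green (array([646.5,  95.6]), np.float64(-4.6), np.float64(6.79), 1058, 939)
blue (array([ 628.8, -248.7]), np.float64(-2.4), np.float64(8.06), 1161, 881)
yellow (array([649. , 243.2]), np.float64(7.2), np.float64(9.4), 1293, 943)
top tcp [549.7   0.8 323.4] w 51.2 t 21.93
lid y flange None knob None 0 0
lid b flange [453.2 206.5  34.2] knob [453.1 206.1  62. ] 377 46
lid r flange [477.4 360.7  34.3] knob [477.3 361.8  62.2] 366 47
lid g flange [ 492.  -371.7   34.2] knob [ 492.6 -371.7   62.1] 378 42
red (array([618.5, -86.4]), np.float64(-8.9), np.float64(15.98), 110, 41)
green None
blue (array([ 627.5, -248.3]), np.float64(-2.3), np.float64(14.85), 238, 78)
yellow (array([647.2, 244. ]), np.float64(7.3), np.float64(14.09), 253, 88)
```

View pics/w6.png

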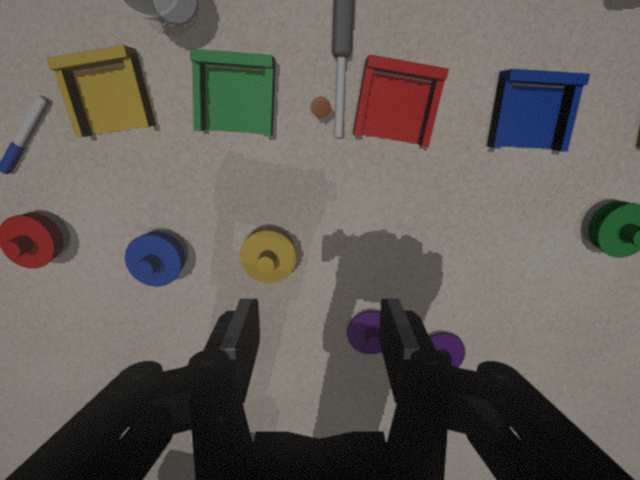

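The wrist view shows the docks yellow (105,90), green (233,90), red (400,100) and blue (538,108), with the vial at (321,106) and the pipette tip at (340,130). All four cans are closed. The yellow one goes first.

Call:
servo_tool --deltas "0.6 -12.9 -8.8 33.3 0 0 0; 0.6 -12.9 -8.8 33.3 0 0 0; 0.6 -12.9 -8.8 33.3 0 0 0; 0.6 -12.9 -8.8 33.3 0 0 0; 0.6 -12.9 -8.8 33.3 0 0 0; 0.6 -12.9 -8.8 33.3 0 0 0; 0.6 -12.9 -8.8 22.3 0 0 0; 0.6 0 0 0 0 0 0"

```text
time_s: 22.6
position: [0.4548, 0.0638, 0.0983]
tool_rot: [[1.0, 0.002, -0.011], [0.002, -1.0, 0.002], [-0.011, -0.002, -1.0]]
ft_force: [-0.1, 0.3, -0.6]
grip_width: 0.0512
gripper_force: 0.0
```

Call:
servo_tool --deltas "0.6 0 0 0 0 0 0; 0.6 0 0 0 0 0 0"

```text
time_s: 22.77
position: [0.4612, 0.0616, 0.1033]
tool_rot: [[1.0, 0.001, 0.002], [0.001, -1.0, -0.0], [0.002, 0.0, -1.0]]
ft_force: [0.2, -0.0, -0.3]
grip_width: 0.0514
gripper_force: 0.0
```

```bash
python3 -W ignore - <<'E'
from h import *
p=look(dict(y=(.459,.062)),zl=.026)
E
```

```text
wrist tcp [461.4  61.4 103.5] w 51.3 t 22.82
lid y flange [459.5  62.2  34.8] knob [460.4  62.3  62.2] 8423 1203
```

Call:
servo_tool --deltas "0.6 -1.1 -1.9 35 0 0 0; 0.6 0 0 22 0 0 0; 0.6 0 0 0 0 0 0; 0 0 0 0 0 0 0; 0 0 0 0 0 0 0; 0 0 0 0 0 0 0; 0 0 0 0 0 0 0; 0 0 0 0 0 0 0" --newtons 30

```text
time_s: 23.48
position: [0.4602, 0.0631, 0.0469]
tool_rot: [[1.0, -0.0, 0.004], [-0.0, -1.0, -0.001], [0.004, 0.001, -1.0]]
ft_force: [-0.6, -0.2, 7.5]
grip_width: 0.0208
gripper_force: 29.4
```

Call:
servo_tool --deltas "0 2 -2 0 0 0 0; 0 6 -5 0 0 0 0; 0 12 -10 0 0 0 0; 0 16 -14 0 0 0 0; 0 16 -14 0 0 0 0; 0 16 -14 0 0 0 0; 0 16 -14 0 0 0 0; 0 16 -14 0 0 0 0"

```text
time_s: 24.15
position: [0.5596, 0.1505, 0.0471]
tool_rot: [[1.0, 0.0, 0.001], [0.0, -1.0, -0.001], [0.001, 0.001, -1.0]]
ft_force: [-3.0, -4.2, 5.7]
grip_width: 0.0208
gripper_force: 29.9
```

Call:
servo_tool --deltas "0 0 -16 0 0 0 0; 0 0 -16 0 0 0 0; 0 0 -16 0 0 0 0; 0 0 -16 0 0 0 0; 0 0 -12 0 0 0 0; 0 0 -4 0 0 0 0; 0 0 0 0 0 0 0; 0 0 0 0 0 0 0"

```text
time_s: 24.82
position: [0.5596, 0.231, 0.0467]
tool_rot: [[1.0, 0.0, 0.003], [0.0, -1.0, 0.001], [0.003, -0.001, -1.0]]
ft_force: [0.3, 1.3, 4.7]
grip_width: 0.0208
gripper_force: 30.0
```

```bash
python3 -W ignore - <<'E'
from h import *
p=chk('y',off=.0205); save(p,'w7'); print(dock(p,'yellow'))
p=env.get_image('top'); print(dock(p,'yellow'))
E
```

```text
tcp [559.6 231.   46.6] w 20.8 f [0.2 1.9 4.9] t 24.8667
held flange [558.6 229.8  34.8] knob [561.8 229.8  62.7] 9703 3079
(array([646.9, 243.5]), np.float64(7.7), np.float64(16.35), 8875, 1517)
(array([647.3, 243.9]), np.float64(8.2), np.float64(10.89), 101, 31)
```

View pics/w7.png

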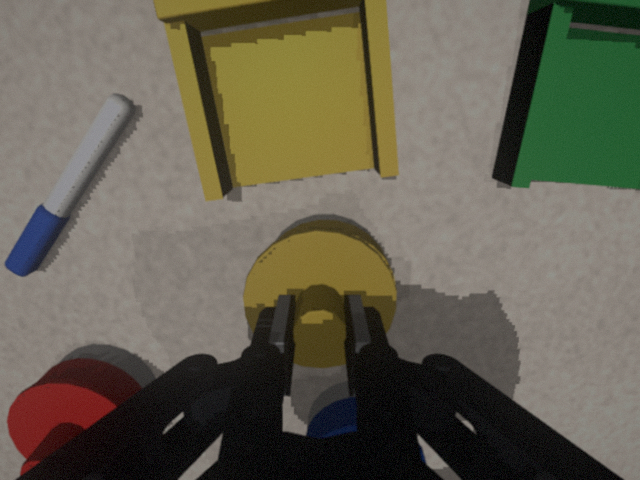

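The yellow dock's mouth is straight ahead, at rows 175–195, so I'm sliding in.

Call:
servo_tool --deltas "0 3 -2.5 0 0 0 0; 0 8 -1.2 0 0 0 0; 0 12 -1.6 0 0 0 0; 0 13 -1.7 0 0 0 0; 0 13 -1.7 0 0 0 0; 0 13 -1.7 0 0 0 0; 0 12 -1.5 0 0 0 0; 0 8 -1 0 0 0 0"

```text
time_s: 25.58
position: [0.6415, 0.2434, 0.0465]
tool_rot: [[1.0, -0.0, 0.0], [-0.0, -1.0, 0.0], [0.0, -0.0, -1.0]]
ft_force: [-3.9, -0.1, 6.9]
grip_width: 0.0204
gripper_force: 33.0
```

Call:
servo_tool --deltas "0 3 -0.4 0 0 0 0; 0 2 -0.2 0 0 0 0; 0 2 -0.2 0 0 0 0; 0 0 0 0 0 0 0"

```text
time_s: 25.92
position: [0.6481, 0.2441, 0.0465]
tool_rot: [[1.0, -0.0, 0.0], [-0.0, -1.0, 0.0], [0.0, -0.0, -1.0]]
ft_force: [-3.2, -0.2, 5.0]
grip_width: 0.0206
gripper_force: 32.9
```

```bash
python3 -W ignore - <<'E'
from h import *
p=chk('y',off=.0205); save(p,'w8'); print(dock(p,'yellow'))
E
```

```text
tcp [648.  244.1  46.5] w 20.4 f [-2.8 -0.2  5.6] t 25.9667
held flange [642.2 242.8  34.6] knob [648.3 242.9  64. ] 8154 3282
(array([648.8, 244. ]), np.float64(7.3), np.float64(10.64), 4507, 5289)
```

View pics/w8.png

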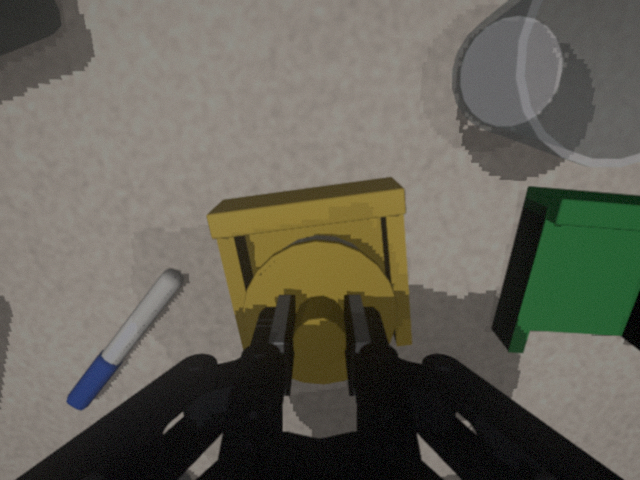

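```bash
python3 -W ignore - <<'E'
from h import *
p=env.get_image('wrist'); W=world(p); P=near(W,(.643,.243),.034,.045,.036); P=P[np.hypot(P[:,0]-.645,P[:,1]-.243)>.013]
A=np.c_[P[:,:2]-[.643,.243],np.ones(len(P))]; s=np.linalg.lstsq(A,P[:,2],rcond=None)[0]; print(len(P),s)
E
```

```text
8309 [-0.09592675 -0.0091853   0.04053715]
```

The lid fills the dock but reads about 5° tilted with a small gap to the stop, so I'll measure the profile before pushing any more.

```bash
python3 -W ignore - <<'E'
from h import *
p=env.get_image('wrist'); W=world(p)
a=np.radians(7.4); o=np.array([.648,.2434])
X=(W[...,0]-o[0])*np.cos(a)+(W[...,1]-o[1])*np.sin(a); Y=-(W[...,0]-o[0])*np.sin(a)+(W[...,1]-o[1])*np.cos(a)
for y0 in(-.008,.0,.008):
    k=(np.abs(Y-y0)<.001)&(X>.015)&(X<.06)
    i=np.argsort(-np.where(k)[0]); q=np.c_[X[k],W[...,2][k]][i]*1000
    print(y0,[tuple(r) for r in q[::2].round(1)])
k=(W[...,2]>.019)&(W[...,2]<.026)&(np.abs(Y)<.05)&(np.abs(Y)>.03)&(X<.02)&(X>-.06); print('wall x',np.percentile(X[k],[0,1,50,100])*1000, 'Y', np.percentile(Y[k&(Y>0)],[1,99])*1000,np.percentile(Y[k&(Y<0)],[1,99])*1000)
# side of can: points below rim behind
k=(np.hypot(X+.006,Y)<.05)&(W[...,2]>.005)&(W[...,2]<.033)&(X<0.01)&(np.abs(Y)<.034); print(k.sum(),(W[k]*1000).round(0)[:10])
E
```

```text
-0.008 [(np.float64(15.1), np.float64(39.3)), (np.float64(15.1), np.float64(38.3)), (np.float64(15.1), np.float64(38.2)), (np.float64(15.5), np.float64(38.2)), (np.float64(15.6), np.float64(38.2)), (np.float64(16.0), np.float64(38.1)), (np.float64(16.7), np.float64(39.7)), (np.float64(16.5), np.float64(39.0)), (np.float64(16.5), np.float64(38.0)), (np.float64(16.7), np.float64(38.6)), (np.float64(17.2), np.float64(38.8)), (np.float64(17.0), np.float64(38.3)), (np.float64(17.3), np.float64(37.8)), (np.float64(17.4), np.float64(38.3)), (np.float64(18.1), np.float64(38.7)), (np.float64(17.5), np.float64(37.5)), (np.float64(18.4), np.float64(37.9)), (np.float64(18.7), np.float64(39.1)), (np.float64(18.9), np.float64(39.5)), (np.float64(18.8), np.float64(38.2)), (np.float64(19.1), np.float64(38.5)), (np.float64(19.2), np.float64(37.7)), (np.float64(19.4), np.float64(38.4)), (np.float64(19.3), np.float64(38.3)), (np.float64(20.0), np.float64(38.7)), (np.float64(20.3), np.float64(39.3)), (np.float64(20.4), np.float64(38.3)), (np.float64(20.4), np.float64(38.5)), (np.float64(20.9), np.float6
[... 28229 characters left out ...]
t64(-1.3)), (np.float64(56.1), np.float64(-0.4)), (np.float64(56.4), np.float64(-1.7)), (np.float64(56.3), np.float64(-1.9)), (np.float64(56.8), np.float64(-0.2)), (np.float64(57.2), np.float64(-0.6)), (np.float64(57.1), np.float64(0.2)), (np.float64(57.5), np.float64(-0.7)), (np.float64(57.6), np.float64(-1.5)), (np.float64(58.1), np.float64(-1.2)), (np.float64(57.9), np.float64(-0.9)), (np.float64(58.5), np.float64(0.0)), (np.float64(58.6), np.float64(-1.4)), (np.float64(59.2), np.float64(0.4)), (np.float64(59.5), np.float64(-0.9)), (np.float64(59.5), np.float64(-0.9))]
wall x [-40.14923693 -38.33006277  -1.20097947  19.99901127] Y [36.22705052 44.45133022] [-43.82284223 -35.59214017]
0 []
```

The can is leaning forward about 5° and is about 12 mm short of the stop, because the knob drag is too high up for its friction. I'll ease back to let it sit flat.

Call:
servo_tool --deltas "0 -2 0 0 0 0 0; 0 -2 0 0 0 0 0; 0 -1 0 0 0 0 0; 0 0 0 0 0 0 0"

```text
time_s: 26.4
position: [0.6435, 0.2441, 0.0462]
tool_rot: [[1.0, -0.0, 0.002], [-0.0, -1.0, 0.001], [0.002, -0.001, -1.0]]
ft_force: [-0.2, -0.4, 6.0]
grip_width: 0.0207
gripper_force: 32.9
```

```bash
cat >> h.py <<'E'
DP={'yellow':(648,243.4,7.4),'green':(646.5,95.6,-4.6),'red':(637.4,-89.6,-8.5),'blue':(628.8,-248.7,-2.4)}
def state(c,p=None,g=None):
    """lid plane tilt, flange centre and can front edge, in dock frame (mm)"""
    p=p or env.get_image('wrist'); W=world(p); d=DP[c]; a=np.radians(d[2]); g=g or env.observe()['position'][:2]
    P=near(W,g,.030,.046,.042); P=P[np.hypot(P[:,0]-g[0],P[:,1]-g[1])>.014]
    m=np.median(P[:,2]); P=P[np.abs(P[:,2]-m)<.006]; A=np.c_[P[:,:2]-np.array(g[:2]),np.ones(len(P))]
    for _ in range(3):
        s=np.linalg.lstsq(A,P[:,2],rcond=None)[0]; r=np.abs(A@s-P[:,2])<.002; A,P=A[r],P[r]
    h=cv2.convexHull(P[:,:2].astype(np.float32))[:,0].astype(float); f=circ(h,.035)
    q=(f[0]-d[0],f[1]-d[1]); R=np.array([[np.cos(a),np.sin(a)],[-np.sin(a),np.cos(a)]])
    X=R[0,0]*(W[...,0]*1e3-d[0])+R[0,1]*(W[...,1]*1e3-d[1]); Y=R[1,0]*(W[...,0]*1e3-d[0])+R[1,1]*(W[...,1]*1e3-d[1])
    k=(np.abs(Y-(R@q)[1])<4)&(W[...,2]>.002)&(W[...,2]<.02)&(X<(R@q)[0]+36)&(X>(R@q)[0]+10)
    o=env.observe()
    print(c,'tilt deg',np.degrees(s[:2]).round(1),'z',round(s[2]*1e3,1),'flange',f,'in dock',(R@q).round(1),'front X',np.median(X[k]).round(1) if k.any() else None,'tcp',(o['position']*1e3).round(1),'f',o['ft_force'].round(1),'w',round(o['grip_width']*1e3,1),'t',round(o['time_s'],1))
    return p
E
python3 -W ignore - <<'E'
from h import *
state('yellow')
E
```

```text
yellow tilt deg [-4.2 -0.4] z 39.9 flange [637.8 242.8  34.7] in dock [-10.2   0.7] front X 19.0 tcp [643.5 244.1  46.2] f [ 0.5 -0.4  6.6] w 20.7 t 26.4
```

Call:
servo_tool --deltas "0.55 0 0 0 0 0 0; 0.55 0 0 0 0 0 0; 0.55 0 0 0 0 0 0; 0.55 0 0 0 0 0 0; 0.55 0 0 -35 0 0 0; 0.55 0 0 -35 0 0 0; 0.55 0 0 0 0 0 0; 0.55 0 0 0 0 0 0"

```text
time_s: 27.12
position: [0.6438, 0.2443, 0.1173]
tool_rot: [[1.0, -0.0, 0.004], [-0.0, -1.0, 0.001], [0.004, -0.001, -1.0]]
ft_force: [-0.8, 0.2, -0.3]
grip_width: 0.0472
gripper_force: 0.0
```

```bash
python3 -W ignore - <<'E'
from h import *
p=state('yellow'); save(p,'w9')
E
```

```text
yellow tilt deg [-0. -0.] z 38.4 flange [637.3 242.7  34.8] in dock [-10.7   0.7] front X 18.8 tcp [642.9 244.1 115.4] f [-0.   0.4 -0.6] w 47.2 t 27.2
```

View pics/w9.png

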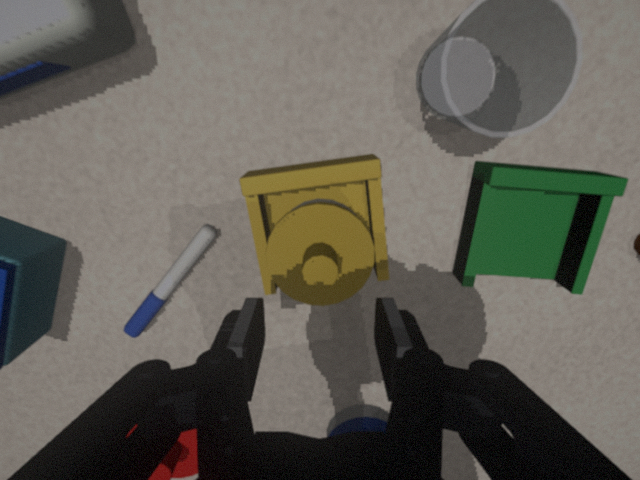

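It is flat and closed again, about 12 mm from the stop. The knob had slipped in the pads, which looks like the grip-slack event. Re-gripping.

Call:
servo_tool --deltas "0.55 -5 0.3 35 0 0 0; 0.55 0 0 34 0 0 0; 0.55 0 0 0 0 0 0; 0 0 0 0 0 0 0; 0 0 0 0 0 0 0; 0 0 0 0 0 0 0; 0 0 0 0 0 0 0; 0 0 0 0 0 0 0" --newtons 50

```text
time_s: 27.83
position: [0.6387, 0.2439, 0.0478]
tool_rot: [[1.0, -0.0, 0.003], [-0.0, -1.0, 0.001], [0.003, -0.001, -1.0]]
ft_force: [0.5, 0.1, 3.7]
grip_width: 0.0198
gripper_force: 49.4
```

Call:
servo_tool --deltas "0 1 -0.1 0 0 0 0; 0 2 -0.3 0 0 0 0; 0 2 -0.3 0 0 0 0; 0 2 -0.3 0 0 0 0; 0 0 0 0 0 0 0"

```text
time_s: 28.25
position: [0.6449, 0.2448, 0.0478]
tool_rot: [[1.0, -0.0, 0.0], [-0.0, -1.0, 0.0], [0.0, -0.0, -1.0]]
ft_force: [-5.5, 0.1, 7.5]
grip_width: 0.0198
gripper_force: 49.9
```

```bash
python3 -W ignore - <<'E'
from h import *
p=state('yellow')
E
```

```text
yellow tilt deg [-0.2 -0.1] z 38.4 flange [643.3 243.6  34.7] in dock [-4.6  0.8] front X 24.0 tcp [644.8 244.8  47.7] f [-4.9 -1.2  7.9] w 19.8 t 28.3
```

Call:
servo_tool --deltas "0 2 -0.3 0 0 0 0; 0 2 -0.3 0 0 0 0; 0 1 -0.1 0 0 0 0; 0 1 -0.1 0 0 0 0; 0 0 0 0 0 0 0"

```text
time_s: 28.72
position: [0.6507, 0.2456, 0.0478]
tool_rot: [[1.0, -0.0, -0.0], [-0.0, -1.0, 0.0], [-0.0, -0.0, -1.0]]
ft_force: [-6.5, -1.8, 10.9]
grip_width: 0.0199
gripper_force: 50.2
```

Call:
servo_tool --deltas "0 1 -0.1 0 0 0 0; 0 0 0 0 0 0 0"

```text
time_s: 28.88
position: [0.6514, 0.2457, 0.048]
tool_rot: [[1.0, 0.0, -0.001], [0.0, -1.0, -0.0], [-0.001, 0.0, -1.0]]
ft_force: [-8.0, -1.3, 10.6]
grip_width: 0.0198
gripper_force: 50.1
```

```bash
python3 -W ignore - <<'E'
from h import *
p=state('yellow')
E
```

```text
yellow tilt deg [-0.9 -0.1] z 38.7 flange [649.7 244.4  34.7] in dock [1.8 0.8] front X None tcp [651.3 245.7  48. ] f [-7.7 -1.9 11. ] w 19.9 t 28.9
```

Call:
servo_tool --deltas "0 1 -0.1 0 0 0 0; 0 0 0 0 0 0 0; 0 0 0 0 0 0 0"

```text
time_s: 29.18
position: [0.6527, 0.2458, 0.0478]
tool_rot: [[1.0, -0.0, -0.0], [-0.0, -1.0, 0.0], [-0.0, -0.0, -1.0]]
ft_force: [-5.3, -0.2, 8.9]
grip_width: 0.02
gripper_force: 50.0
```

```bash
python3 -W ignore - <<'E'
from h import *
p=state('yellow')
E
```

```text
yellow tilt deg [-0.2 -0. ] z 38.4 flange [651.2 244.6  34.7] in dock [3.3 0.8] front X None tcp [652.6 245.8  47.8] f [-5.7 -0.5  8.4] w 20.0 t 29.2
```

Call:
servo_tool --deltas "0 1 -0.1 0 0 0 0; 0 0 0 0 0 0 0; 0 0 0 0 0 0 0"

```text
time_s: 29.48
position: [0.6533, 0.2459, 0.048]
tool_rot: [[1.0, 0.0, -0.001], [0.0, -1.0, -0.0], [-0.001, 0.0, -1.0]]
ft_force: [-7.9, -0.7, 10.3]
grip_width: 0.0196
gripper_force: 50.1
```

Call:
servo_tool --deltas "0 1 -0.1 0 0 0 0; 0 0 0 0 0 0 0; 0 0 0 0 0 0 0"

```text
time_s: 29.73
position: [0.6541, 0.246, 0.048]
tool_rot: [[1.0, -0.0, -0.002], [-0.0, -1.0, -0.0], [-0.002, 0.0, -1.0]]
ft_force: [-9.3, -1.3, 10.9]
grip_width: 0.02
gripper_force: 50.1
```

```bash
python3 -W ignore - <<'E'
from h import *
p=state('yellow')
E
```

```text
yellow tilt deg [-0.9 -0. ] z 38.6 flange [652.5 244.8  34.7] in dock [4.6 0.8] front X None tcp [654. 246.  48.] f [-9.1 -1.5 11.5] w 19.7 t 29.8
```

Call:
servo_tool --deltas "0.5 0 0 0 0 0 0; 0.5 0 0 0 0 0 0; 0.5 0 0 0 0 0 0; 0.5 0 0 0 0 0 0; 0.5 0 0 -35 0 0 0; 0.5 0 0 -30 0 0 0; 0.5 -30 0 -5 0 0 0; 0.5 -30 0 0 0 0 0"

```text
time_s: 30.45
position: [0.5962, 0.2459, 0.1185]
tool_rot: [[1.0, -0.001, 0.006], [-0.001, -1.0, 0.001], [0.006, -0.001, -1.0]]
ft_force: [1.4, 1.1, -0.4]
grip_width: 0.0427
gripper_force: 0.0
```

Call:
servo_tool --deltas "0.5 0 0 0 0 0 0; 0.5 0 0 0 0 0 0; 0.5 0 0 0 0 0 0"

```text
time_s: 30.7
position: [0.5957, 0.246, 0.1164]
tool_rot: [[1.0, -0.0, 0.001], [-0.0, -1.0, 0.0], [0.001, -0.0, -1.0]]
ft_force: [-0.2, 0.5, -0.5]
grip_width: 0.0425
gripper_force: 0.0
```

```bash
python3 -W ignore - <<'E'
from h import *
p=state('yellow',g=(.652,.2445)); save(p,'w10'); print(dock(p,'yellow'))
DP2=DP['yellow']; W=world(p); a=np.radians(7.4)
X=np.cos(a)*(W[...,0]*1e3-648)+np.sin(a)*(W[...,1]*1e3-243.4); Y=-np.sin(a)*(W[...,0]*1e3-648)+np.cos(a)*(W[...,1]*1e3-243.4)
k=(np.abs(Y)<15)&(W[...,2]>.027)&(W[...,2]<.032)&(X>30)&(X<50); print('stop top X',np.percentile(X[k],[1,50,99]).round(1))
k=(np.abs(Y)<6)&(W[...,2]>.003)&(W[...,2]<.030)&(X<-15)&(X>-45); print('can back X',k.sum(),np.percentile(X[k],[5,50,95]).round(1) if k.any() else '')
E
```

```text
yellow tilt deg [-0.1 -0. ] z 38.4 flange [651.1 244.5  34.8] in dock [3.2 0.7] front X None tcp [596.  245.9 116.2] f [ 0.3 -0.3 -0.1] w 42.9 t 30.8
(array([649.5, 244. ]), np.float64(7.9), np.float64(6.04), 3073, 2897)
stop top X [36.1 41.1 45. ]
can back X 0
```

Yellow is home: flat, with the lid at the front of its play, so the can is against the stop. Next is the blue one.

Call:
servo_tool --deltas "0.6 -35.2 9.8 3 0 0 0; 0.6 -35.2 9.8 3 0 0 0; 0.6 -35.2 9.8 3 0 0 0; 0.6 -35.2 9.8 4 0 0 0; 0.6 0 0 0 0 0 0; 0.6 0 0 0 0 0 0; 0.6 0 0 0 0 0 0"

```text
time_s: 31.33
position: [0.4561, 0.2069, 0.1036]
tool_rot: [[1.0, -0.001, 0.002], [-0.001, -1.0, 0.0], [0.002, -0.0, -1.0]]
ft_force: [1.0, -0.2, 0.1]
grip_width: 0.051
gripper_force: 0.0
```

```bash
python3 -W ignore - <<'E'
from h import *
p=look(dict(b=(.4545,.2055)),zl=.026)
E
```

```text
wrist tcp [456.4 207.  103.6] w 51.5 t 31.38
lid b flange [454.1 205.9  34.8] knob [455.  205.9  62.2] 8382 1196
```

Call:
servo_tool --deltas "0.6 -1.4 0 35 0 0 0; 0.6 0 0 21.5 0 0 0; 0.6 0 0 0 0 0 0; 0 0 0 0 0 0 0; 0 0 0 0 0 0 0; 0 0 0 0 0 0 0; 0 0 0 0 0 0 0; 0 0 0 0 0 0 0" --newtons 50

```text
time_s: 32.05
position: [0.4541, 0.207, 0.0481]
tool_rot: [[1.0, -0.0, 0.004], [-0.0, -1.0, 0.001], [0.004, -0.001, -1.0]]
ft_force: [1.5, 1.6, 7.3]
grip_width: 0.0201
gripper_force: 49.2
```

Call:
servo_tool --deltas "0 0 2 0 0 0 0; 0 0 5 0 0 0 0; 0 0 9 0 0 0 0; 0 0 12 0 0 0 0; 0 0 12 0 0 0 0; 0 0 12 0 0 0 0; 0 0 12 0 0 0 0; 0 0 12 0 0 0 0"

```text
time_s: 32.72
position: [0.4538, 0.1312, 0.0482]
tool_rot: [[1.0, -0.001, 0.004], [-0.001, -1.0, 0.002], [0.004, -0.002, -1.0]]
ft_force: [0.3, 6.7, 9.1]
grip_width: 0.0196
gripper_force: 49.7
```

```bash
python3 -W ignore - <<'E'
from h import *
p=state('blue')
E
```

```text
blue tilt deg [-0.   0.2] z 38.4 flange [453.8 130.   34.8] in dock [-190.7  371. ] front X -159.3 tcp [453.8 129.5  48.1] f [-0.8 -0.  10. ] w 19.9 t 32.8
```

Call:
servo_tool --deltas "0 0 6 0 0 0 0; 0 0 12 0 0 0 0; 0 0 16 0 0 0 0; 0 0 16 0 0 0 0; 0 0 16 0 0 0 0; 0 0 16 0 0 0 0; 0 0 16 0 0 0 0; 0 0 16 0 0 0 0"

```text
time_s: 33.43
position: [0.4535, 0.0169, 0.0481]
tool_rot: [[1.0, -0.001, 0.003], [-0.001, -1.0, 0.001], [0.003, -0.001, -1.0]]
ft_force: [0.5, 8.6, 11.8]
grip_width: 0.0198
gripper_force: 50.0
```

Call:
servo_tool --deltas "0 0 16 0 0 0 0; 0 0 16 0 0 0 0; 0 0 16 0 0 0 0; 0 0 16 0 0 0 0; 0 0 16 0 0 0 0; 0 0 16 0 0 0 0; 0 0 16 0 0 0 0; 0 0 16 0 0 0 0"

```text
time_s: 34.1
position: [0.4531, -0.1109, 0.0481]
tool_rot: [[1.0, -0.001, 0.002], [-0.001, -1.0, 0.001], [0.002, -0.001, -1.0]]
ft_force: [0.2, 8.4, 14.3]
grip_width: 0.0197
gripper_force: 50.2
```

Call:
servo_tool --deltas "0 0 16 0 0 0 0; 0 0 16 0 0 0 0; 0 0 16 0 0 0 0; 0 0 16 0 0 0 0; 0 0 16 0 0 0 0; 0 0 16 0 0 0 0; 0 0 16 0 0 0 0; 0 0 8 0 0 0 0"

```text
time_s: 34.77
position: [0.4531, -0.2318, 0.0481]
tool_rot: [[1.0, -0.001, 0.002], [-0.001, -1.0, 0.001], [0.002, -0.001, -1.0]]
ft_force: [0.3, 9.8, 13.7]
grip_width: 0.0195
gripper_force: 50.3
```

Call:
servo_tool --deltas "0 3 2 0 0 0 0; 0 8 2 0 0 0 0; 0 12 0 0 0 0 0; 0 14 0 0 0 0 0; 0 14 0 0 0 0 0; 0 14 0 0 0 0 0; 0 10 0 0 0 0 0; 0 0 0 0 0 0 0"

```text
time_s: 35.43
position: [0.5291, -0.2354, 0.0478]
tool_rot: [[1.0, 0.001, 0.001], [0.001, -1.0, -0.001], [0.001, 0.001, -1.0]]
ft_force: [-2.7, 0.0, 5.6]
grip_width: 0.0195
gripper_force: 59.2
```

```bash
python3 -W ignore - <<'E'
from h import *
p=state('blue'); print(dock(p,'blue'))
E
```

```text
blue tilt deg [-10.6   0.3] z 41.1 flange [ 519.9 -236.5   34.3] in dock [-109.3    7.6] front X -86.3 tcp [ 528.4 -235.4   47.7] f [-2.   0.3  7.1] w 19.7 t 35.5
(array([ 636.2, -249.7]), np.float64(-2.5), np.float64(55.16), 6791, 12)
```

Dragging along the tool's x lets the knob pivot between the pads, and the lid is tilted about 10°. I'll ease back, release, and turn the gripper 90° so the pads close along the slide direction.

Call:
servo_tool --deltas "0 -2 0 0 0 0 0; 0 -2 0 0 0 0 0; 0 -2 0 0 0 0 0; 0 0 0 0 0 0 0; 0.5 0 0 0 0 0 0; 0.5 0 0 0 0 0 0; 0.5 0 0 0 0 0 0; 0.5 0 0 0 0 0 0"

```text
time_s: 36.15
position: [0.5214, -0.2351, 0.0465]
tool_rot: [[1.0, -0.0, -0.001], [-0.0, -1.0, 0.0], [-0.001, -0.0, -1.0]]
ft_force: [0.2, -0.2, 0.4]
grip_width: 0.0427
gripper_force: 0.0
```

Call:
servo_tool --deltas "0.6 0 0 -35 0 0 0; 0.6 0 0 -30 0 0 0; 0.6 0 0 0 0 0 0; 0.6 0 0 0 0 0 0; 0.6 0 0 0 0 0 0"

```text
time_s: 36.57
position: [0.5213, -0.2349, 0.111]
tool_rot: [[1.0, -0.0, -0.001], [-0.0, -1.0, 0.001], [-0.001, -0.001, -1.0]]
ft_force: [-0.6, -0.3, -0.2]
grip_width: 0.051
gripper_force: 0.0
```

```bash
python3 -W ignore - <<'E'
from h import *
p=state('blue'); save(p,'w11'); o=env.observe(); print(o['q'])
E
```

```text
blue tilt deg [-0.1 -0. ] z 38.4 flange [ 512.9 -236.8   34.4] in dock [-116.3    7. ] front X -86.8 tcp [ 521.1 -234.8  110.6] f [-0.4  1.   0.1] w 51.2 t 36.6
[-3.61212619e+01  3.04209939e+01  8.12372693e+01 -2.47758669e-03
  6.84754061e+01  5.38925958e+01]
```

View pics/w11.png

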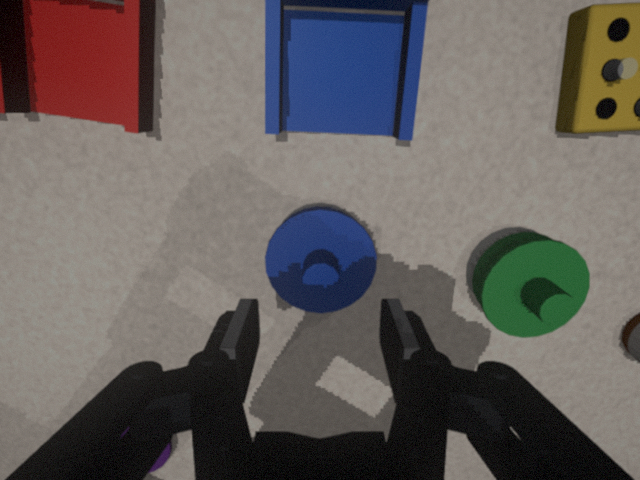

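Call:
servo_tool --deltas "0.6 -8 1 -5 0 0 -0.1176; 0.6 0 0 0 0 0 -0.1176; 0.6 0 0 0 0 0 -0.1176; 0.6 0 0 0 0 0 -0.1176; 0.6 0 0 0 0 0 -0.1176; 0.6 0 0 0 0 0 -0.1176; 0.6 0 0 0 0 0 -0.1176; 0.6 0 0 0 0 0 -0.1176"

```text
time_s: 37.28
position: [0.5132, -0.2359, 0.1153]
tool_rot: [[0.585, 0.811, -0.002], [0.811, -0.585, 0.002], [-0.0, -0.003, -1.0]]
ft_force: [0.2, 0.5, -0.7]
grip_width: 0.0511
gripper_force: 0.0
```

Call:
servo_tool --deltas "0.6 0 0 0 0 0 -0.1176; 0.6 0 0 0 0 0 -0.1176; 0.6 0 0 0 0 0 -0.1176; 0.6 0 0 0 0 0 -0.1176; 0.6 0 0 0 0 0 -0.1176; 0.6 0 0 0 0 0 0; 0.6 0 0 0 0 0 0; 0.6 0 0 0 0 0 0"

```text
time_s: 37.95
position: [0.5135, -0.2361, 0.1161]
tool_rot: [[0.046, 0.999, -0.001], [0.999, -0.046, 0.001], [0.001, -0.001, -1.0]]
ft_force: [-0.3, 0.2, -0.8]
grip_width: 0.0515
gripper_force: 0.0
```

```bash
cat >> h.py <<'E'
def toolrel(c,p=None,g=None):
    """lid flange relative to TCP, in tool axes (mm)"""
    p=p or env.get_image('wrist'); o=env.observe(); t=o['position']; g=g if g is not None else t
    l=lid(p,g[:2],.026); f=l[1]; d=np.array([f[0],f[1],t[2]*1e3])-t*1e3
    print(c,'lid',l[:4],'rel tool',(d@np.array(o['tool_rot'])).round(1),'tcp',(t*1e3).round(1)); return p
E
python3 -W ignore - <<'E'
from h import *
o=env.observe(); print(o['q'].round(1),np.round(o['tool_rot'],3).tolist())
p=toolrel('b',g=(.513,-.2368)); print(dock(p,'blue'))
for b in blobs(p,'blue'): print(*b)
E
```

```text
[-36.7  29.5  82.   -0.   68.6 -34.1] [[0.046, 0.999, -0.001], [0.999, -0.046, 0.001], [0.001, -0.001, -1.0]]
b lid ('flange', array([ 512.6, -236.8,   34.7]), 'knob', array([ 512.6, -236.1,   62.3])) rel tool [-0.7 -0.9  0. ] tcp [ 513.5 -236.1  116.2]
(array([ 628.4, -248.9]), np.float64(-2.3), np.float64(13.21), 3596, 2251)
[475. 234.] 9618 [ 0.624 -0.244  0.003] [ 0.588 -0.287 -0.002] [ 0.663 -0.204  0.024]
[554. 248.] 2139 [ 0.666 -0.248  0.029] [ 0.659 -0.294  0.021] [ 0.674 -0.207  0.031]
[320. 245.] 8723 [ 0.512 -0.233  0.042] [ 0.479 -0.27   0.019] [ 0.546 -0.202  0.064]
[477. 302.] 1018 [ 0.622 -0.289  0.022] [ 0.586 -0.295  0.02 ] [ 0.659 -0.283  0.024]
```

Call:
servo_tool --deltas "0.6 0 -1 38 0 0 0; 0.6 0 0 31 0 0 0; 0.6 0 0 0 0 0 0; 0 0 0 0 0 0 0; 0 0 0 0 0 0 0; 0 0 0 0 0 0 0; 0 0 0 0 0 0 0; 0 0 0 0 0 0 0"

```text
time_s: 38.67
position: [0.5137, -0.2368, 0.0498]
tool_rot: [[0.042, 0.999, 0.003], [0.999, -0.042, -0.002], [-0.002, 0.003, -1.0]]
ft_force: [0.2, 1.1, 7.1]
grip_width: 0.0198
gripper_force: 49.4
```

Call:
servo_tool --deltas "0 0 2 0 0 0 0; 0 -0.8 5 0 0 0 0; 0 -1.6 8 0 0 0 0; 0 -1.8 8 0 0 0 0; 0 -1.8 8 0 0 0 0; 0 -1 6 0 0 0 0; 0 0 3 0 0 0 0; 0 0 0 0 0 0 0"

```text
time_s: 39.33
position: [0.5526, -0.2453, 0.0498]
tool_rot: [[0.042, 0.999, 0.001], [0.999, -0.042, -0.002], [-0.002, 0.001, -1.0]]
ft_force: [-4.8, -0.0, 9.2]
grip_width: 0.0197
gripper_force: 49.7
```

```bash
python3 -W ignore - <<'E'
from h import *
p=state('blue'); print(dock(p,'blue'))
E
```

```text
blue tilt deg [-0.1  0.1] z 38.4 flange [ 551.4 -245.2   34.7] in dock [-77.5   0.3] front X None tcp [ 552.6 -245.3   49.8] f [-3.6  0.7  8.9] w 19.7 t 39.4
(array([ 628.5, -248.9]), np.float64(-2.3), np.float64(14.08), 6507, 4056)
```

No tilt now, and it is centred on the dock. Sliding in.

Call:
servo_tool --deltas "0 0 4 0 0 0 0; 0 0 8 0 0 0 0; 0 0 10 0 0 0 0; 0 0 12 0 0 0 0; 0 0 12 0 0 0 0; 0 0 12 0 0 0 0; 0 0 10 0 0 0 0; 0 0 6 0 0 0 0"

```text
time_s: 40.05
position: [0.6268, -0.2483, 0.0498]
tool_rot: [[0.042, 0.999, 0.0], [0.999, -0.042, -0.002], [-0.001, 0.0, -1.0]]
ft_force: [-7.3, 1.1, 9.7]
grip_width: 0.0198
gripper_force: 49.7
```

Call:
servo_tool --deltas "0 0 2 0 0 0 0; 0 0 1 0 0 0 0; 0 0 1 0 0 0 0; 0 0 0 0 0 0 0"

```text
time_s: 40.38
position: [0.6301, -0.2485, 0.0498]
tool_rot: [[0.042, 0.999, 0.0], [0.999, -0.042, -0.001], [-0.001, 0.0, -1.0]]
ft_force: [-5.2, 0.5, 8.5]
grip_width: 0.0195
gripper_force: 49.5
```

```bash
python3 -W ignore - <<'E'
from h import *
p=state('blue')
E
```

```text
blue tilt deg [-0.2  0. ] z 38.4 flange [ 628.9 -248.4   34.8] in dock [0.1 0.3] front X None tcp [ 630.1 -248.5   49.8] f [-5.1 -0.1  7.6] w 19.5 t 40.4
```

Call:
servo_tool --deltas "0 0 1 0 0 0 0; 0 0 1 0 0 0 0; 0 0 0 0 0 0 0"

```text
time_s: 40.68
position: [0.632, -0.2486, 0.0498]
tool_rot: [[0.042, 0.999, 0.0], [0.999, -0.042, -0.001], [-0.001, 0.0, -1.0]]
ft_force: [-5.1, -0.7, 8.4]
grip_width: 0.0196
gripper_force: 49.5
```

Call:
servo_tool --deltas "0 0 1 0 0 0 0; 0 0 0 0 0 0 0; 0 0 0 0 0 0 0"

```text
time_s: 40.93
position: [0.633, -0.2486, 0.0499]
tool_rot: [[0.042, 0.999, 0.0], [0.999, -0.042, -0.001], [-0.001, 0.0, -1.0]]
ft_force: [-5.5, 0.0, 7.7]
grip_width: 0.02
gripper_force: 49.5
```

Call:
servo_tool --deltas "0 0 1 0 0 0 0; 0 0 0 0 0 0 0; 0 0 0 0 0 0 0"

```text
time_s: 41.18
position: [0.6335, -0.2487, 0.0499]
tool_rot: [[0.042, 0.999, -0.001], [0.999, -0.042, -0.001], [-0.001, -0.001, -1.0]]
ft_force: [-8.3, -0.3, 9.5]
grip_width: 0.0197
gripper_force: 49.7
```

```bash
python3 -W ignore - <<'E'
from h import *
p=state('blue')
E
```

```text
blue tilt deg [-0.5  0.1] z 38.5 flange [ 632.1 -248.5   34.7] in dock [3.3 0.3] front X None tcp [ 633.5 -248.7   50. ] f [-8.9  0.7  9.3] w 19.3 t 41.2
```

Call:
servo_tool --deltas "0 0 1 0 0 0 0; 0 0 0 0 0 0 0; 0 0 0 0 0 0 0"

```text
time_s: 41.48
position: [0.6339, -0.2487, 0.0501]
tool_rot: [[0.042, 0.999, -0.003], [0.999, -0.042, -0.001], [-0.001, -0.002, -1.0]]
ft_force: [-12.8, 1.4, 11.7]
grip_width: 0.0196
gripper_force: 50.0
```

Call:
servo_tool --deltas "0.5 0 0 0 0 0 0; 0.5 0 0 0 0 0 0; 0.5 0 0 0 0 0 0; 0.5 0 0 0 0 0 0; 0.5 0 0 -35 0 0 0; 0.5 0 0 -30 0 0 0; 0.5 0 0 0 0 0 0; 0.5 0 0 0 0 0 0"

```text
time_s: 42.15
position: [0.636, -0.2487, 0.1146]
tool_rot: [[0.042, 0.999, 0.003], [0.999, -0.042, -0.002], [-0.002, 0.003, -1.0]]
ft_force: [0.3, 0.1, -0.5]
grip_width: 0.043
gripper_force: 0.0
```

```bash
python3 -W ignore - <<'E'
from h import *
p=state('blue'); print(dock(p,'blue')); print(env.observe()['q'].round(1))
W=world(p); d=DP['blue']; a=np.radians(d[2]); X=np.cos(a)*(W[...,0]*1e3-d[0])+np.sin(a)*(W[...,1]*1e3-d[1]); Y=-np.sin(a)*(W[...,0]*1e3-d[0])+np.cos(a)*(W[...,1]*1e3-d[1])
k=(np.abs(Y)<25)&(np.abs(Y)>12)&(W[...,2]>.0285)&(W[...,2]<.032)&(X>28)&(X<50); print('stop top X',np.percentile(X[k],[1,50,99]).round(1))
p=look(dict(r=(.479,.36),g=(.4934,-.374),y=(.651,.2445)),n='top',zl=.026)
E
```

```text
blue tilt deg [ 0.  -0.1] z 38.4 flange [ 631.7 -248.8   34.8] in dock [2.9 0. ] front X None tcp [ 635.3 -248.3  112.8] f [-0.1  0.6 -0.9] w 42.7 t 42.2
(array([ 565.4, -246.2]), np.float64(-2.6), np.float64(9.92), 2540, 1788)
[-31.3  40.3  60.9   0.   78.8 -28.9]
stop top X [32.5 39.1 43.9]
top tcp [ 635.  -248.1  111.8] w 42.9 t 42.25
lid r flange [477.6 361.   34.3] knob [477.2 361.   61.9] 379 44
lid g flange [ 491.9 -371.9   33.9] knob [ 491.4 -372.2   61.6] 370 39
lid y flange [649.4 245.1  34.1] knob [649.2 244.4  62.1] 330 40
```

Blue is home (firm 13 N against the stop, lid flat). Next is green: turn the pads along y for the long drag, and later turn while gripped, since the can is round.

Call:
servo_tool --deltas "0.6 -26.2 -27.1 0 0 0 0; 0.6 -26.2 -27.1 0 0 0 0; 0.6 -26.2 -27.1 0 0 0 0; 0.6 -26.2 -27.1 0 0 0 0; 0.6 -26 -27 0 0 0 0; 0.6 0 0 0 0 0 0.1176; 0.6 0 0 0 0 0 0.1176; 0.6 0 0 0 0 0 0.1176"

```text
time_s: 42.92
position: [0.4935, -0.3736, 0.1113]
tool_rot: [[0.392, 0.92, -0.002], [0.92, -0.392, 0.002], [0.001, -0.002, -1.0]]
ft_force: [-0.0, -0.3, -0.1]
grip_width: 0.0509
gripper_force: 0.0
```

Call:
servo_tool --deltas "0.6 0 0 0 0 0 0.1176; 0.6 0 0 0 0 0 0.1176; 0.6 0 0 0 0 0 0.1176; 0.6 0 0 0 0 0 0.1176; 0.6 0 0 0 0 0 0.1176; 0.6 0 0 0 0 0 0.1176; 0.6 0 0 0 0 0 0.1176; 0.6 0 0 0 0 0 0.1176"

```text
time_s: 43.58
position: [0.4941, -0.3729, 0.1112]
tool_rot: [[0.974, 0.227, -0.002], [0.227, -0.974, 0.002], [-0.001, -0.002, -1.0]]
ft_force: [-0.1, 0.6, -0.4]
grip_width: 0.0512
gripper_force: 0.0
```

Call:
servo_tool --deltas "0.6 0 0 0 0 0 0.1176; 0.6 0 0 0 0 0 0.1176; 0.6 0 0 0 0 0 0; 0.6 0 0 0 0 0 0; 0.6 0 0 0 0 0 0"

```text
time_s: 44.0
position: [0.4943, -0.3732, 0.112]
tool_rot: [[1.0, 0.003, -0.001], [0.003, -1.0, 0.001], [-0.001, -0.001, -1.0]]
ft_force: [-0.3, -0.1, 0.2]
grip_width: 0.0513
gripper_force: 0.0
```

```bash
python3 -W ignore - <<'E'
from h import *
o=env.observe(); print(o['q'].round(1),np.round(o['tool_rot'],3).tolist())
p=toolrel('g',g=(.4934,-.374)); state('blue',p,g=(.6317,-.2488))
E
```

```text
[-48.   34.5  72.9   0.   72.7  41.8] [[1.0, 0.003, -0.001], [0.003, -1.0, 0.001], [-0.001, -0.001, -1.0]]
g lid ('flange', array([ 493.2, -375.3,   34.8]), 'knob', array([ 494.1, -375.3,   62.2])) rel tool [-1.2  2.1 -0. ] tcp [ 494.4 -373.2  112.2]
blue tilt deg [0.2 0.1] z 38.3 flange [ 631.1 -249.2   34.5] in dock [ 2.3 -0.4] front X None tcp [ 494.4 -373.2  112.2] f [-0.9 -0.4 -0.5] w 51.1 t 44.0
```

Call:
servo_tool --deltas "0.6 -0.5 0.9 34 0 0 0; 0.6 0 0 30 0 0 0; 0.6 0 0 0 0 0 0; 0 0 0 0 0 0 0; 0 0 0 0 0 0 0; 0 0 0 0 0 0 0; 0 0 0 0 0 0 0; 0 0 0 0 0 0 0" --newtons 50

```text
time_s: 44.72
position: [0.4948, -0.375, 0.0508]
tool_rot: [[1.0, 0.0, 0.003], [0.0, -1.0, -0.003], [0.003, 0.003, -1.0]]
ft_force: [0.2, -0.0, 6.9]
grip_width: 0.0198
gripper_force: 49.4
```

Call:
servo_tool --deltas "0 0 -2 0 0 0 0; 0 0 -5 0 0 0 0; 0 0 -9 0 0 0 0; 0 0 -13 0 0 0 0; 0 0 -16 0 0 0 0; 0 0 -16 0 0 0 0; 0 0 -16 0 0 0 0; 0 0 -16 0 0 0 0"

```text
time_s: 45.38
position: [0.4952, -0.2827, 0.051]
tool_rot: [[1.0, -0.0, 0.004], [-0.0, -1.0, -0.006], [0.004, 0.006, -1.0]]
ft_force: [-0.2, -5.6, 6.3]
grip_width: 0.0195
gripper_force: 49.4
```

```bash
python3 -W ignore - <<'E'
from h import *
p=state('green')
E
```

```text
green tilt deg [ 0.  -0.3] z 38.4 flange [ 493.9 -284.1   34.7] in dock [-121.7 -390.7] front X -89.9 tcp [ 495.  -279.5   50.9] f [1.5 0.1 4.2] w 19.2 t 45.4
```

Call:
servo_tool --deltas "0 0 -6 0 0 0 0; 0 0 -12 0 0 0 0; 0 0 -16 0 0 0 0; 0 0 -16 0 0 0 0; 0 0 -16 0 0 0 0; 0 0 -16 0 0 0 0; 0 0 -16 0 0 0 0; 0 0 -16 0 0 0 0"

```text
time_s: 46.1
position: [0.4957, -0.1686, 0.0509]
tool_rot: [[1.0, -0.0, 0.005], [0.0, -1.0, -0.005], [0.005, 0.005, -1.0]]
ft_force: [-0.2, -5.5, 7.5]
grip_width: 0.0196
gripper_force: 49.7
```

Call:
servo_tool --deltas "0 0 -16 0 0 0 0; 0 0 -16 0 0 0 0; 0 0 -16 0 0 0 0; 0 0 -16 0 0 0 0; 0 0 -16 0 0 0 0; 0 0 -16 0 0 0 0; 0 0 -16 0 0 0 0; 0 0 -16 0 0 0 0"

```text
time_s: 46.77
position: [0.496, -0.0402, 0.0509]
tool_rot: [[1.0, 0.0, 0.006], [0.0, -1.0, -0.004], [0.006, 0.004, -1.0]]
ft_force: [0.1, -7.1, 9.6]
grip_width: 0.0193
gripper_force: 49.9
```

Call:
servo_tool --deltas "0 0 -16 0 0 0 0; 0 0 -16 0 0 0 0; 0 0 -16 0 0 0 0; 0 0 -16 0 0 0 0; 0 0 -16 0 0 0 0; 0 0 -16 0 0 0 0; 0 0 -16 0 0 0 0; 0 0 -16 0 0 0 0"

```text
time_s: 47.43
position: [0.4959, 0.0883, 0.0509]
tool_rot: [[1.0, 0.0, 0.006], [0.0, -1.0, -0.003], [0.006, 0.003, -1.0]]
ft_force: [0.3, -8.2, 10.3]
grip_width: 0.0194
gripper_force: 50.0
```

Call:
servo_tool --deltas "0 0 -12 0 0 0 0; 0 0 -6 0 0 0 0; 0 0 -3 0 0 0 0; 0 0 0 0 0 0 0; 0 0 0 0 0 0 0"

```text
time_s: 47.85
position: [0.4957, 0.1096, 0.0508]
tool_rot: [[1.0, 0.001, 0.005], [0.001, -1.0, -0.001], [0.005, 0.001, -1.0]]
ft_force: [-0.1, -1.5, 10.6]
grip_width: 0.0197
gripper_force: 50.0
```

```bash
python3 -W ignore - <<'E'
from h import *
p=state('green'); print(dock(p,'green'))
E
```

```text
green tilt deg [0. 0.] z 38.4 flange [494.5 108.4  34.7] in dock [-152.5    0.6] front X -120.8 tcp [495.8 109.6  50.8] f [ 0.3 -1.8  9.2] w 19.6 t 47.9
(array([638.,  92.]), np.float64(-6.9), np.float64(nan), 1624, 0)
```

Call:
servo_tool --deltas "0 0 0 0 0 0 -0.1146; 0 0 0 0 0 0 -0.1146; 0 0 0 0 0 0 -0.1146; 0 0 0 0 0 0 -0.1146; 0 0 0 0 0 0 -0.1146; 0 0 0 0 0 0 -0.1146; 0 0 0 0 0 0 -0.1146; 0 0 0 0 0 0 -0.1146"

```text
time_s: 48.57
position: [0.4956, 0.1098, 0.0508]
tool_rot: [[0.604, 0.797, 0.005], [0.797, -0.604, 0.0], [0.003, 0.004, -1.0]]
ft_force: [0.2, 0.4, 10.9]
grip_width: 0.0199
gripper_force: 50.0
```

Call:
servo_tool --deltas "0 0 0 0 0 0 -0.1146; 0 0 0 0 0 0 -0.1146; 0 0 0 0 0 0 -0.1146; 0 0 0 0 0 0 -0.1146; 0 0 0 0 0 0 -0.1146; 0 0 0 0 0 0 0; 0 0 0 0 0 0 0"

```text
time_s: 49.15
position: [0.4956, 0.1098, 0.0508]
tool_rot: [[0.08, 0.997, 0.005], [0.997, -0.08, -0.0], [0.0, 0.005, -1.0]]
ft_force: [0.1, 0.8, 10.2]
grip_width: 0.0193
gripper_force: 50.0
```

```bash
python3 -W ignore - <<'E'
from h import *
p=state('green'); print(dock(p,'green')); print(np.round(env.observe()['tool_rot'],3).tolist())
E
```

```text
green tilt deg [0. 0.] z 38.4 flange [494.4 108.6  34.7] in dock [-152.7    0.8] front X None tcp [495.6 109.7  50.8] f [-0.3  0.3 11.1] w 19.6 t 49.2
(array([638.,  92.]), np.float64(-6.9), np.float64(nan), 3008, 0)
[[0.08, 0.997, 0.005], [0.997, -0.08, -0.0], [0.0, 0.005, -1.0]]
```

Call:
servo_tool --deltas "0 0 3 0 0 0 0; 0 0 8 0 0 0 0; 0 0 12 0 0 0 0; 0 0 14 0 0 0 0; 0 0 14 0 0 0 0; 0 0 12 0 0 0 0; 0 0 8 0 0 0 0; 0 0 3 0 0 0 0"

```text
time_s: 49.87
position: [0.5677, 0.1039, 0.0508]
tool_rot: [[0.081, 0.997, -0.001], [0.997, -0.081, 0.0], [0.0, -0.001, -1.0]]
ft_force: [-13.1, 0.8, 20.6]
grip_width: 0.0196
gripper_force: 51.0
```

```bash
python3 -W ignore - <<'E'
from h import *
p=state('green'); print(dock(p,'green'))
E
```

```text
green tilt deg [-0.4 -0. ] z 38.4 flange [566.3 102.9  34.7] in dock [-80.5   0.8] front X None tcp [567.8 103.9  50.8] f [-8.   1.  12.9] w 19.6 t 49.9
(array([646.1,  96.5]), np.float64(-4.2), np.float64(10.97), 5539, 4023)
```

Call:
servo_tool --deltas "0 0 4 0 0 0 0; 0 0 8 0 0 0 0; 0 0 12 0 0 0 0; 0 0 13 0 0 0 0; 0 0 13 0 0 0 0; 0 0 12 0 0 0 0; 0 0 9 0 0 0 0; 0 0 5 0 0 0 0"

```text
time_s: 50.58
position: [0.6437, 0.0978, 0.0509]
tool_rot: [[0.081, 0.997, -0.0], [0.997, -0.081, 0.0], [0.0, -0.0, -1.0]]
ft_force: [-10.5, 1.3, 13.2]
grip_width: 0.0196
gripper_force: 50.4
```

Call:
servo_tool --deltas "0 0 2 0 0 0 0; 0 0 1 0 0 0 0; 0 0 0 0 0 0 0; 0 0 0 0 0 0 0"

```text
time_s: 50.92
position: [0.6461, 0.0976, 0.0509]
tool_rot: [[0.081, 0.997, 0.0], [0.997, -0.081, 0.0], [0.0, 0.0, -1.0]]
ft_force: [-7.4, 0.2, 10.0]
grip_width: 0.0194
gripper_force: 50.2
```

Call:
servo_tool --deltas "0 0 1 0 0 0 0; 0 0 1 0 0 0 0; 0 0 0 0 0 0 0"

```text
time_s: 51.17
position: [0.6479, 0.0975, 0.0509]
tool_rot: [[0.081, 0.997, -0.001], [0.997, -0.081, 0.0], [0.0, -0.001, -1.0]]
ft_force: [-9.0, 1.4, 10.9]
grip_width: 0.0192
gripper_force: 50.2
```

```bash
python3 -W ignore - <<'E'
from h import *
p=state('green')
E
```

```text
green tilt deg [-0.3  0. ] z 38.4 flange [646.6  96.4  34.7] in dock [0.  0.8] front X None tcp [647.9  97.5  50.9] f [-7.7  0.1 11.3] w 19.3 t 51.2
```

Call:
servo_tool --deltas "0 0 1 0 0 0 0; 0 0 1 0 0 0 0; 0 0 0 0 0 0 0; 0 0 0 0 0 0 0"

```text
time_s: 51.55
position: [0.6499, 0.0973, 0.0509]
tool_rot: [[0.081, 0.997, -0.0], [0.997, -0.081, 0.0], [0.0, -0.0, -1.0]]
ft_force: [-7.6, -0.1, 12.3]
grip_width: 0.0196
gripper_force: 50.2
```

Call:
servo_tool --deltas "0 0 1 0 0 0 0; 0 0 0 0 0 0 0; 0 0 0 0 0 0 0"

```text
time_s: 51.8
position: [0.6502, 0.0973, 0.051]
tool_rot: [[0.08, 0.997, -0.002], [0.997, -0.08, 0.0], [-0.0, -0.002, -1.0]]
ft_force: [-10.4, 0.7, 13.1]
grip_width: 0.0196
gripper_force: 50.5
```

Call:
servo_tool --deltas "0 0 1 0 0 0 0; 0 0 0 0 0 0 0; 0 0 0 0 0 0 0"

```text
time_s: 52.05
position: [0.6505, 0.0973, 0.051]
tool_rot: [[0.08, 0.997, -0.004], [0.997, -0.08, 0.0], [-0.0, -0.004, -1.0]]
ft_force: [-14.6, 0.8, 15.8]
grip_width: 0.0198
gripper_force: 50.7
```

```bash
python3 -W ignore - <<'E'
from h import *
p=state('green')
E
```

```text
green tilt deg [-0.7 -0. ] z 38.6 flange [648.9  96.3  34.7] in dock [2.3 0.9] front X None tcp [650.5  97.3  51. ] f [-14.   -0.   16.9] w 19.8 t 52.1
```

Green is home (force rises while the TCP stalls). Releasing and moving to red.

Call:
servo_tool --deltas "0.5 0 0 0 0 0 0; 0.5 0 0 0 0 0 0; 0.5 0 0 0 0 0 0; 0.5 0 0 0 0 0 0; 0.6 0 0 -35 0 0 0; 0.6 0 0 -31 0 0 0; 0.6 0 0 0 0 0 0; 0.6 31 -24 0 0 0 0"

```text
time_s: 52.77
position: [0.6349, 0.1255, 0.1165]
tool_rot: [[0.087, 0.996, 0.007], [0.996, -0.087, -0.001], [-0.001, 0.007, -1.0]]
ft_force: [-0.3, 0.3, -0.2]
grip_width: 0.0512
gripper_force: 0.0
```

Call:
servo_tool --deltas "0.6 31 -24 0 0 0 0; 0.6 31 -24 0 0 0 0; 0.6 31 -24 0 0 0 0; 0.6 31 -24 0 0 0 0; 0.6 31 -24 0 0 0 0; 0.6 31 -24 0 0 0 0; 0.6 31 -24 0 0 0 0; 0.6 0 0 0 0 0 0.1146"

```text
time_s: 53.43
position: [0.4774, 0.3646, 0.1148]
tool_rot: [[0.189, 0.982, -0.001], [0.982, -0.189, 0.001], [0.001, -0.001, -1.0]]
ft_force: [-0.9, 0.1, 0.1]
grip_width: 0.0512
gripper_force: 0.0
```

Call:
servo_tool --deltas "0.6 0 0 0 0 0 0.1146; 0.6 0 0 0 0 0 0.1146; 0.6 0 0 0 0 0 0.1146; 0.6 0 0 0 0 0 0.1146; 0.6 0 0 0 0 0 0.1146; 0.6 0 0 0 0 0 0.1146; 0.6 0 0 0 0 0 0.1146; 0.6 0 0 0 0 0 0.1146"

```text
time_s: 54.1
position: [0.4815, 0.3597, 0.1146]
tool_rot: [[0.899, 0.437, 0.0], [0.437, -0.899, 0.0], [0.0, 0.0, -1.0]]
ft_force: [0.0, -0.1, 0.4]
grip_width: 0.0515
gripper_force: 0.0
```

Call:
servo_tool --deltas "0.6 0 0 0 0 0 0.1146; 0.6 0 0 0 0 0 0.1146; 0.6 0 0 0 0 0 0.1146; 0.6 0 0 0 0 0 0.1146; 0.6 0 0 0 0 0 0; 0.6 0 0 0 0 0 0; 0.6 0 0 0 0 0 0"

```text
time_s: 54.68
position: [0.4814, 0.3596, 0.1147]
tool_rot: [[1.0, 0.003, 0.0], [0.003, -1.0, -0.0], [0.0, 0.0, -1.0]]
ft_force: [-0.7, -0.0, 0.8]
grip_width: 0.0511
gripper_force: 0.0
```

```bash
python3 -W ignore - <<'E'
from h import *
o=env.observe(); print(o['time_s'],o['q'].round(1),np.round(o['tool_rot'],3).tolist())
p=toolrel('r',g=(.479,.36)); p=look(dict(g=(.648,.0965),b=(.631,-.249)),n='top',zl=.026)
E
```

```text
54.6833 [ 25.5  32.7  76.   -0.   71.3 115.3] [[1.0, 0.003, 0.0], [0.003, -1.0, -0.0], [0.0, 0.0, -1.0]]
r lid ('flange', array([478.8, 360.6,  34.7]), 'knob', array([479.6, 360.6,  62.2])) rel tool [-2.6 -1.  -0. ] tcp [481.4 359.6 114.7]
top tcp [481.4 359.6 114.7] w 50.8 t 54.78
lid g flange [646.9  96.4  34.3] knob [646.9  96.1  62. ] 346 50
lid b flange [ 630.2 -247.9   34.2] knob [ 630.3 -247.4   61.5] 350 39
```

Call:
servo_tool --deltas "0.6 -1.9 -2.2 36 0 0 0; 0.6 0 0 30 0 0 0; 0.6 0 0 0 0 0 0; 0 0 0 0 0 0 0; 0 0 0 0 0 0 0; 0 0 0 0 0 0 0; 0 0 0 0 0 0 0; 0 0 0 0 0 0 0"

```text
time_s: 55.45
position: [0.4805, 0.3624, 0.0509]
tool_rot: [[1.0, 0.0, 0.004], [0.0, -1.0, 0.002], [0.004, -0.002, -1.0]]
ft_force: [-1.1, 0.2, 7.2]
grip_width: 0.0191
gripper_force: 49.3
```

Call:
servo_tool --deltas "0 0 2 0 0 0 0; 0 0 5 0 0 0 0; 0 0 9 0 0 0 0; 0 0 13 0 0 0 0; 0 0 16 0 0 0 0; 0 0 16 0 0 0 0; 0 0 16 0 0 0 0; 0 0 16 0 0 0 0"

```text
time_s: 56.12
position: [0.4808, 0.2695, 0.051]
tool_rot: [[1.0, -0.0, 0.005], [-0.0, -1.0, 0.003], [0.005, -0.003, -1.0]]
ft_force: [0.8, 5.6, 7.4]
grip_width: 0.0195
gripper_force: 49.5
```

```bash
python3 -W ignore - <<'E'
from h import *
p=state('red')
E
```

```text
red tilt deg [0.  0.3] z 38.4 flange [479.3 268.4  34.7] in dock [-209.3  330.7] front X -178.3 tcp [480.8 267.   50.9] f [-1.3 -2.2  8.3] w 19.5 t 56.2
```

Call:
servo_tool --deltas "0 0 6 0 0 0 0; 0 0 12 0 0 0 0; 0 0 16 0 0 0 0; 0 0 16 0 0 0 0; 0 0 16 0 0 0 0; 0 0 16 0 0 0 0; 0 0 16 0 0 0 0; 0 0 16 0 0 0 0"

```text
time_s: 56.83
position: [0.4809, 0.1553, 0.0509]
tool_rot: [[1.0, -0.0, 0.006], [-0.0, -1.0, 0.003], [0.006, -0.003, -1.0]]
ft_force: [-0.0, 6.9, 10.4]
grip_width: 0.0196
gripper_force: 49.9
```

Call:
servo_tool --deltas "0 0 16 0 0 0 0; 0 0 16 0 0 0 0; 0 0 16 0 0 0 0; 0 0 16 0 0 0 0; 0 0 16 0 0 0 0; 0 0 16 0 0 0 0; 0 0 16 0 0 0 0; 0 0 16 0 0 0 0"

```text
time_s: 57.5
position: [0.4807, 0.027, 0.0509]
tool_rot: [[1.0, -0.001, 0.005], [-0.001, -1.0, 0.001], [0.005, -0.001, -1.0]]
ft_force: [0.4, 8.7, 13.8]
grip_width: 0.0197
gripper_force: 50.2
```

Call:
servo_tool --deltas "0 0 16 0 0 0 0; 0 0 16 0 0 0 0; 0 0 16 0 0 0 0; 0 0 16 0 0 0 0; 0 0 13 0 0 0 0; 0 0 9 0 0 0 0; 0 0 5 0 0 0 0; 0 0 2 0 0 0 0"

```text
time_s: 58.17
position: [0.4805, -0.066, 0.0508]
tool_rot: [[1.0, -0.001, 0.004], [-0.001, -1.0, 0.001], [0.004, -0.001, -1.0]]
ft_force: [0.3, 10.3, 15.2]
grip_width: 0.0196
gripper_force: 50.4
```

```bash
python3 -W ignore - <<'E'
from h import *
p=state('red'); print(dock(p,'red'))
E
```

```text
red tilt deg [0.  0.2] z 38.4 flange [479.  -67.1  34.7] in dock [-160.    -1.2] front X -129.0 tcp [480.5 -66.1  50.8] f [ 0.4  7.2 13.3] w 19.5 t 58.2
(array([629., -90.]), np.float64(-6.9), np.float64(nan), 961, 0)
```

Call:
servo_tool --deltas "0 0 0 0 0 0 -0.1185; 0 0 0 0 0 0 -0.1185; 0 0 0 0 0 0 -0.1185; 0 0 0 0 0 0 -0.1185; 0 0 0 0 0 0 -0.1185; 0 0 0 0 0 0 -0.1185; 0 0 0 0 0 0 -0.1185; 0 0 0 0 0 0 -0.1185"

```text
time_s: 58.88
position: [0.4809, -0.0667, 0.0508]
tool_rot: [[0.579, 0.815, 0.005], [0.815, -0.579, -0.002], [0.002, 0.005, -1.0]]
ft_force: [0.7, 0.9, 12.1]
grip_width: 0.0197
gripper_force: 50.0
```

Call:
servo_tool --deltas "0 0 0 0 0 0 -0.1185; 0 0 0 0 0 0 -0.1185; 0 0 0 0 0 0 -0.1185; 0 0 0 0 0 0 -0.1185; 0 0 0 0 0 0 0; 0 0 0 0 0 0 0"

```text
time_s: 59.38
position: [0.4808, -0.0667, 0.0508]
tool_rot: [[0.148, 0.989, 0.005], [0.989, -0.148, -0.002], [-0.001, 0.005, -1.0]]
ft_force: [0.7, 1.5, 11.5]
grip_width: 0.0194
gripper_force: 50.0
```

Call:
servo_tool --deltas "0 0 3 0 0 0 0; 0 0 8 0 0 0 0; 0 0 12 0 0 0 0; 0 0 14 0 0 0 0; 0 0 14 0 0 0 0; 0 0 13 0 0 0 0; 0 0 9 0 0 0 0; 0 0 4 0 0 0 0"

```text
time_s: 60.05
position: [0.5555, -0.0776, 0.0508]
tool_rot: [[0.148, 0.989, -0.001], [0.989, -0.148, -0.0], [-0.001, -0.001, -1.0]]
ft_force: [-12.7, 1.5, 20.1]
grip_width: 0.0196
gripper_force: 50.9
```

```bash
python3 -W ignore - <<'E'
from h import *
p=state('red'); print(dock(p,'red')); print(np.round(env.observe()['tool_rot'],3).tolist())
E
```

```text
red tilt deg [-0.3  0.1] z 38.4 flange [554.1 -78.8  34.7] in dock [-84.   -1.6] front X None tcp [555.8 -77.7  50.8] f [-7.7  1.9 13.6] w 19.7 t 60.1
(array([637.1, -89.5]), np.float64(-8.8), np.float64(13.81), 6703, 4163)
[[0.148, 0.989, -0.0], [0.989, -0.148, -0.0], [-0.0, -0.0, -1.0]]
```

Call:
servo_tool --deltas "0 0.5 4 0 0 0 0; 0 0.5 8 0 0 0 0; 0 0.5 12 0 0 0 0; 0 0.3 14 0 0 0 0; 0 0 14 0 0 0 0; 0 0 13 0 0 0 0; 0 0 9 0 0 0 0; 0 0 5 0 0 0 0"

```text
time_s: 60.77
position: [0.6341, -0.0877, 0.0509]
tool_rot: [[0.148, 0.989, -0.0], [0.989, -0.148, -0.001], [-0.001, 0.0, -1.0]]
ft_force: [-9.8, 1.4, 13.8]
grip_width: 0.0196
gripper_force: 50.2
```

Call:
servo_tool --deltas "0 0 2 0 0 0 0; 0 0 1 0 0 0 0; 0 0 1 0 0 0 0; 0 0 0 0 0 0 0"

```text
time_s: 61.1
position: [0.6374, -0.0881, 0.0509]
tool_rot: [[0.148, 0.989, -0.0], [0.989, -0.148, -0.0], [-0.0, -0.0, -1.0]]
ft_force: [-7.3, 1.4, 10.4]
grip_width: 0.0193
gripper_force: 50.0
```

Call:
servo_tool --deltas "0 0 1 0 0 0 0; 0 0 1 0 0 0 0; 0 0 0 0 0 0 0"

```text
time_s: 61.35
position: [0.6393, -0.0884, 0.0509]
tool_rot: [[0.148, 0.989, -0.0], [0.989, -0.148, -0.0], [-0.0, -0.0, -1.0]]
ft_force: [-7.3, 1.8, 11.1]
grip_width: 0.0197
gripper_force: 50.0
```

```bash
python3 -W ignore - <<'E'
from h import *
p=state('red')
E
```

```text
red tilt deg [-0.2  0.1] z 38.4 flange [638.  -89.6  34.7] in dock [0.6 0.1] front X None tcp [639.3 -88.4  50.9] f [-7.6  0.9 10.9] w 19.4 t 61.4
```

Call:
servo_tool --deltas "0 0 1 0 0 0 0; 0 0 1 0 0 0 0; 0 0 0 0 0 0 0; 0 0 0 0 0 0 0"

```text
time_s: 61.73
position: [0.6413, -0.0887, 0.0509]
tool_rot: [[0.148, 0.989, -0.0], [0.989, -0.148, -0.0], [-0.0, -0.0, -1.0]]
ft_force: [-6.9, 1.8, 11.3]
grip_width: 0.0197
gripper_force: 49.9
```

Call:
servo_tool --deltas "0 0 1 0 0 0 0; 0 0 0 0 0 0 0; 0 0 0 0 0 0 0"

```text
time_s: 61.98
position: [0.6419, -0.0888, 0.051]
tool_rot: [[0.148, 0.989, -0.001], [0.989, -0.148, -0.0], [-0.0, -0.001, -1.0]]
ft_force: [-7.7, 1.9, 12.3]
grip_width: 0.0192
gripper_force: 50.2
```

Call:
servo_tool --deltas "0 0 1 0 0 0 0; 0 0 0 0 0 0 0; 0 0 0 0 0 0 0"

```text
time_s: 62.23
position: [0.6422, -0.0888, 0.0511]
tool_rot: [[0.148, 0.989, -0.003], [0.989, -0.148, -0.0], [-0.0, -0.003, -1.0]]
ft_force: [-12.1, 1.6, 14.0]
grip_width: 0.0193
gripper_force: 50.4
```

```bash
python3 -W ignore - <<'E'
from h import *
p=state('red')
E
```

```text
red tilt deg [-0.7  0.1] z 38.6 flange [640.7 -90.   34.6] in dock [3.3 0.1] front X None tcp [642.2 -88.8  51.1] f [-12.7   2.   14.6] w 19.9 t 62.3
```

Red is home. I'll release it and give yellow one firm confirmation push with the pads along its slide axis.

Call:
servo_tool --deltas "0.5 0 0 0 0 0 0; 0.5 0 0 0 0 0 0; 0.5 0 0 0 0 0 0; 0.5 0 0 0 0 0 0; 0.6 0 0 -35 0 0 0; 0.6 0 0 -31 0 0 0; 0.6 0 0 0 0 0 0; 0.6 36.9 -4.4 0 0 0 0"

```text
time_s: 62.95
position: [0.6463, -0.0569, 0.1167]
tool_rot: [[0.154, 0.988, 0.005], [0.988, -0.154, -0.003], [-0.002, 0.006, -1.0]]
ft_force: [-0.1, 0.2, -1.1]
grip_width: 0.0514
gripper_force: 0.0
```

Call:
servo_tool --deltas "0.6 36.9 -4.4 0 0 0 0; 0.6 36.9 -4.4 0 0 0 0; 0.6 36.9 -4.4 0 0 0 0; 0.6 36.9 -4.4 0 0 0 0; 0.6 36.9 -4.4 0 0 0 0; 0.6 36.9 -4.4 0 0 0 0; 0.6 36.9 -4.4 0 0 0 0; 0.6 36.9 -4.4 0 0 0 0"

```text
time_s: 63.62
position: [0.6538, 0.2472, 0.1146]
tool_rot: [[0.148, 0.989, 0.0], [0.989, -0.148, 0.0], [0.0, 0.0, -1.0]]
ft_force: [0.0, -0.9, 1.2]
grip_width: 0.0512
gripper_force: 0.0
```

Call:
servo_tool --deltas "0.6 0 0 0 0 0 -0.0927; 0.6 0 0 0 0 0 -0.0927; 0.6 0 0 0 0 0 -0.0927; 0.6 0 0 0 0 0 0; 0.6 0 0 0 0 0 0; 0.6 0 0 0 0 0 0"

```text
time_s: 64.12
position: [0.654, 0.2451, 0.1147]
tool_rot: [[-0.126, 0.992, 0.0], [0.992, 0.126, 0.0], [0.0, 0.0, -1.0]]
ft_force: [-0.4, 0.3, -0.4]
grip_width: 0.051
gripper_force: 0.0
```

```bash
python3 -W ignore - <<'E'
from h import *
p=toolrel('y',g=(.6511,.2445)); state('yellow',p,g=(.6511,.2445))
p=look(dict(g=(.648,.0965),b=(.631,-.249),r=(.640,-.09)),n='top',zl=.026); print(np.round(env.observe()['tool_rot'],3).tolist())
E
```

```text
y lid ('flange', array([651.2, 244.6,  34.8]), 'knob', array([651.1, 245.6,  62.3])) rel tool [-0.1 -2.8  0. ] tcp [654.  245.1 114.7]
yellow tilt deg [ 0.  -0.1] z 38.4 flange [651.2 244.6  34.8] in dock [3.3 0.8] front X None tcp [654.  245.1 114.7] f [ 0.9 -0.4 -0.5] w 51.2 t 64.2
top tcp [654.  245.1 114.7] w 51.1 t 64.22
lid g flange [647.   96.2  34.2] knob [646.   95.8  62.1] 351 42
lid b flange [ 630.9 -247.6   34.8] knob [ 630.8 -247.8   61.8] 336 44
lid r flange [638.8 -89.1  34.3] knob [638.2 -90.   61.7] 349 40
[[-0.127, 0.992, 0.0], [0.992, 0.127, 0.0], [0.0, 0.0, -1.0]]
```

Call:
servo_tool --deltas "0.6 0.5 -1.5 35 0 0 0; 0.6 0 0 30 0 0 0; 0.6 0 0 0 0 0 0; 0 0 0 0 0 0 0; 0 0 0 0 0 0 0; 0 0 0 0 0 0 0; 0 0 0 0 0 0 0; 0 0 0 0 0 0 0"

```text
time_s: 64.88
position: [0.6532, 0.2457, 0.0522]
tool_rot: [[-0.129, 0.992, 0.004], [0.992, 0.129, 0.001], [0.0, 0.004, -1.0]]
ft_force: [-2.0, -1.0, 7.8]
grip_width: 0.0193
gripper_force: 49.1
```

Call:
servo_tool --deltas "0 0 1 0 0 0 0; 0 0 1 0 0 0 0; 0 0 0 0 0 0 0; 0 0 0 0 0 0 0"

```text
time_s: 65.22
position: [0.6539, 0.2459, 0.0524]
tool_rot: [[-0.129, 0.992, 0.0], [0.992, 0.129, -0.0], [-0.0, 0.0, -1.0]]
ft_force: [-9.0, -1.5, 11.7]
grip_width: 0.0195
gripper_force: 49.7
```

Call:
servo_tool --deltas "0 0 1 0 0 0 0; 0 0 0 0 0 0 0; 0 0 0 0 0 0 0"

```text
time_s: 65.47
position: [0.6541, 0.2459, 0.0525]
tool_rot: [[-0.129, 0.992, -0.002], [0.992, 0.129, -0.0], [-0.0, -0.002, -1.0]]
ft_force: [-12.6, -3.3, 14.2]
grip_width: 0.0192
gripper_force: 49.9
```

```bash
python3 -W ignore - <<'E'
from h import *
p=state('yellow')
E
```

```text
yellow tilt deg [-1.  -0.2] z 38.7 flange [652.4 245.2  34.7] in dock [4.6 1.2] front X None tcp [654.2 245.9  52.5] f [-12.   -3.6  14.3] w 19.5 t 65.5
```

Yellow is firmly home. Releasing, backing away and taking a last look.

Call:
servo_tool --deltas "0.5 0 0 0 0 0 0; 0.5 0 0 0 0 0 0; 0.5 0 0 0 0 0 0; 0.5 0 0 0 0 0 0; 0.6 0 0 -35 0 0 0; 0.6 0 0 -40 0 0 0; 0.6 0 0 -40 0 0 0; 0.6 -20 -20 -25 0 0 0"

```text
time_s: 66.18
position: [0.6402, 0.2259, 0.1936]
tool_rot: [[-0.131, 0.991, 0.007], [0.991, 0.131, 0.002], [0.001, 0.007, -1.0]]
ft_force: [1.0, 1.1, 0.6]
grip_width: 0.0509
gripper_force: 0.0
```

Call:
servo_tool --deltas "0.6 -20 -28 -20 0 0 0; 0.6 -20 -28 -20 0 0 0; 0.6 -20 -28 -20 0 0 0; 0.6 -10 -36 0 0 0 0; 0.6 0 -36 0 0 0 0; 0.6 0 -36 0 0 0 0; 0.6 0 0 0 0 0 0; 0.6 0 0 0 0 0 0"

```text
time_s: 66.85
position: [0.4557, 0.1293, 0.2505]
tool_rot: [[-0.129, 0.992, 0.001], [0.992, 0.129, 0.0], [-0.0, 0.001, -1.0]]
ft_force: [1.2, 0.0, -0.2]
grip_width: 0.0516
gripper_force: 0.0
```

```bash
python3 -W ignore - <<'E'
from h import *
p=look(dict(y=(.6505,.2445),g=(.648,.0965),r=(.640,-.09),b=(.631,-.249)),n='top',zl=.026); save(p,'t_end')
p=env.get_image('top')
for c,g in dict(yellow=(.650,.2445),green=(.647,.0963),red=(.639,-.09),blue=(.6305,-.248)).items(): state(c,p,g)
E
```

```text
top tcp [457.  129.4 250.4] w 51.3 t 66.9
lid y flange [649.9 245.1  34.4] knob [650.4 245.   61.8] 355 41
lid g flange [647.2  96.1  34.4] knob [647.3  96.   62. ] 341 42
lid r flange [638.6 -89.1  34.1] knob [639.  -90.1  61.8] 353 43
lid b flange [ 630.1 -247.9   34.4] knob [ 630.1 -248.4   61.7] 343 47
yellow tilt deg [-0.3  0.2] z 36.5 flange [650.  245.2  34. ] in dock [2.2 1.5] front X None tcp [457.6 129.4 250.1] f [ 0.   0.8 -0.5] w 50.9 t 67.0
green tilt deg [-0.8  0.6] z 36.4 flange [647.5  96.6  34.4] in dock [0.9 1.1] front X None tcp [457.6 129.4 250.1] f [ 0.   0.8 -0.5] w 50.9 t 67.0
red tilt deg [ 0.1 -0.3] z 36.8 flange [639. -89.  34.] in dock [1.5 0.8] front X None tcp [457.6 129.4 250.1] f [ 0.   0.8 -0.5] w 50.9 t 67.0
blue tilt deg [-0.5 -0.2] z 36.9 flange [ 630.3 -247.8   34.6] in dock [1.5 1. ] front X None tcp [457.6 129.4 250.1] f [ 0.   0.8 -0.5] w 50.9 t 67.0
```

View pics/t_end.png

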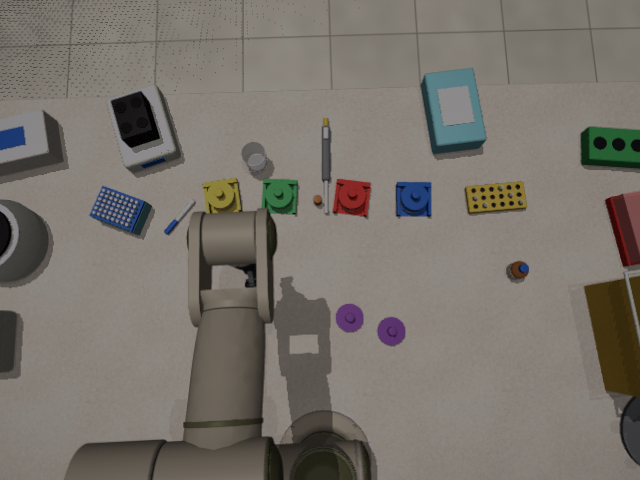

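The last view shows the four closed canisters in their own docks: yellow (222,196), green (281,197), red (352,197) and blue (413,198). The bystanders and the purple lids are where they were. Handing in.

```bash
python3 -c "
from rig import env
print(env.close_job())"
```

```text
the job is handed in; nothing more can be done
None
```

All four canisters were closed with their own lids on the bench, then slid home into their docks with the bystanders undisturbed; during the slides the yellow lid tilted about 5° and the blue about 10° (the canisters may have leaned too), and I let both settle flat before going on.

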